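# Index the red die to the front of the die carousel and lock it with the index pin

## Task

Turn the die carousel by pushing the finger pegs on its rim until the red die faces the bracket at the front, and lock it there with the yellow-knobbed index pin from the rack: stand the pin in the brass guide bush when the red die is nearly there, let go, then push the rim gently on until the pin drops fully home by itself and stops the table. Never push the carousel harder than 25 N, nor force the pin, and leave everything else on the bench where it is.

Things in the scene. Friction and masses are not known exactly. Their poses are not given: they have to be found in the camera images.
- stand: green fixed stand of the die carousel; origin on the bench on the turntable's vertical axis; its -x axis points to the FRONT. There a bracket (post 142 to 168 mm from the axis, 50 wide, 64 tall) reaches in over the disc's edge with the guide bush. Beyond 80 mm from the axis there is bare bench under disc and pegs, save the bracket's foot, 50 wide and 10 high
- disc (a point): point on the axis in the middle of the turning disc, 34 mm above the bench: dark steel disc, radius 98 mm, underside 20 and top face 34 mm above the bench. Turns either way without end, rubbing torque about 0.3 N m, stays where left. Six 11 mm wide slots in its edge (72 to 98 mm from the axis), one per die, right through. It stops dead once the pin is in a slot: pushing on then bears on the pin
- rim (a point): point on the axis, 27 mm above the bench, the height of the six finger pegs: black rubber-sleeved round bars, 12 mm diameter, sticking straight out from the disc's rim to 130 mm from the axis, 60 degrees apart, each midway between two dies (30 degrees from each) to within 4 degrees. They turn with the disc; this point does not move
- bush (a point): centre of the mouth of the guide bush, on its top face, 64 mm above the bench and 85 mm in front of the axis: a brass block 36 x 36 x 18 mm with a vertical through hole of 10.5 mm diameter, chamfered 3 mm. The disc's top face lies 30 mm under this point
- red_die (a point): centre of the top of the red die (22 mm diameter, 13 mm spigot), 50 mm from the axis, 78 mm above the bench, one of six equal dies, the others steel or brass. They turn with the disc, but their common head is clamped on by hand: all dies stand up to 3.5 degrees to one side of their slots, differently every time, so they show only roughly where the slots are
- pin: index pin, about 90 g: steel shank 8 mm diameter, 42 long, tip chamfered 3 mm; collar 22 diameter, 4 thick; yellow knob 18 diameter, 40 tall. Origin at the shank's tip, z up. Let go in the bush with no slot below it rests with its tip on the disc (collar 12 mm above the bush); it drops by its weight when a slot comes under it; home, the collar lies on the bush, origin 22 mm above the bench
- rack: dark wooden rack, fixed, 50 (x) x 145 (y) x 48 mm tall, with three holes 45 mm apart along its y axis (at -45, 0 and 45 mm), in which the index pin and two spare tools stand in any order, collars on the rack's top; origin under its centre on the bench
- drift: spare steel drift pin standing in the rack, 8 mm shank like the index pin's, dark grey 18 mm waisted head; origin at the lower tip of its shank. Bystander
- setter: spare eyelet setter standing in the rack, 8 mm shank, brass 20 mm head; origin at the lower tip of its shank. Bystander
- punch: dark steel hole punch lying on the bench, 126 long, 32 across; origin under its middle, x along it. Bystander
- mallet: hammer lying on the bench, handle along its x axis; origin under it. Bystander
- oil: orange oil bottle with black cap, 44 diameter, 110 tall; origin at the centre of its underside. Bystander
- eyelet_a: loose brass eyelet ring, 44 outside diameter, 6 thick, lying flat; origin under its centre. Bystander
- eyelet_b: loose brass eyelet ring, 44 outside diameter, 6 thick, lying flat; origin under its centre. Bystander

How it is judged:
By the outcome, as a careful person would: the job done as asked, in the order asked, and still so for the second after the job is handed in, with the robot touching nothing.
It also fails if it takes over 72 s, if anything falls off the work surface, if the arm or the gripper's body presses on something with over 40 N, if the wrist force passes 120 N, or if a joint passes its speed limit or range.

## Robot

A 7-joint arm with a two-finger parallel gripper is mounted at the origin on the work surface. World frame = base frame: x ahead of the robot, y to its left, z up, the work surface at z = 0. Lengths are in m, angles in rad, forces in N, time in s.
With the tool pointing down it reaches from about 0.4 to 0.85 m from the base axis. Payload 4.5 kg.
Tool frame: the origin (TCP) lies on the mounting face of the last link; the fingertips stand 166 mm ahead of it and the grasp point (between the pads) lies 147 mm ahead of it; y points along the fingers, z is the direction in which the jaws open and shut, and the axes are right-handed (so a half turn about y gives the same grasp; the last joint's range is limited). The gripper opens to 88 mm and grips with 3 to 60 N. Pads are 18 mm wide; open, the fingers measure 123 mm over their backs; the gripper's body (75 mm by 187 mm) begins 45 mm behind the grasp point.
Start: joints at [1.166, 0.689, -0.195, 1.565, 0.157, 0.902, -0.215], TCP at [0.266, -0.566, 0.405] pointing down, gripper open.
Joint ranges: [-3.01, 3.01], [-0.46, 2.08], [-1.47, 1.51], [0.13, 2.56], [-1, 4.14], [0.04, 2.09], [-2.66, 2.66]. Speed limits (rad/s): [2.57, 2.57, 3.14, 3.14, 3.14, 3.14, 3.14].

## Interface

Orientations are given as a unit quaternion [x, y, z, w].
In Python, from plant import r gives the robot as it stands.
- The arm moves only by the tool arm_command, never from a script. Its argument "deltas" is a list of rows, each an object of numbers: "dx", "dy", "dz": the shift along the tool's x, y, z each as a share of 1000 mm, from -1 to 1; "wx", "wy", "wz": the turn, a rotation vector about the tool's x, y, z each as a share of 45 degrees, from -1 to 1. In form: [{"dx": .., "dy": .., "dz": .., "wx": .., "wy": .., "wz": ..}, ...]. A call has exactly 5 rows; each row is the pose to reach, as a shift and turn from the pose commanded when the call began, along the tool's axes at that moment; what a row does not reach only later rows make up. A row lasts 1/10 s, in which the tool goes at most 50 mm and 8.59 degrees, less where a joint would pass 70% of its speed; a pose out of reach is approached as far as the arm can. A call with a number of a shift or a turn outside -1 to 1 is refused whole. A call with a gripper value outside its range is refused whole. "claw" is the opening, from -1 (shut) to 1 (fully open), set as the call begins (left out, the last holds). The fingers move at their own pace and stop on an object; "grip_force" is the grip in N (left out, the last holds). Time passes only in rows, so rows that repeat a pose let the fingers close, or fill a call up. It gives the time, the measured TCP pose, the force and the opening at its end, in the units of the state.
- r.get_state(): the state, without advancing time (a new reading comes with each control period).
- r.snapshot(name): name is "scene" or "top"; returns the picture (384x512x3 uint8, red, green, blue); there is no depth.
- r.get_calibration(name): a dict with "vertical_fov" (degrees; the focal length in pixels is half the picture's height over the tangent of half this angle, whatever the lens; pixels are square), "cx", "cy" (the principal point, pixels), "R" (3x3) and "t" (3): a world point X has camera coordinates R X + t. Camera axes: x right, y down, z forward; pixel columns grow to the right and rows downward; lengths in m; the calibration is good to about 2 mm. A picture is of the moment at which its call begins. get_calibration takes no time and is no camera call.
- r.finish_job(): hands the job in, once; it reports no verdict.
The state is a dict: "clock": time; "q": joint angles; "qd": joint speeds; "joint_torque": joint torques, N m; "tool_pos": TCP position; "eef_rot": TCP orientation; "contact_force": force on the tool from outside, world axes, zero at the start; "moment": the same for the moment, N m; "opening": opening from 0.0 (shut) to 1.0 (fully open).
Only numpy, scipy, OpenCV 4.12 (cv2) and the standard library are available. Lean on these libraries where they do the work, as an engineer would, in place of code of your own. Each camera call takes 0.05 s, during which the arm holds its last target.

## Working session

There is one attempt and no reset: what is moved stays moved. The work goes in short steps, Python scripts to look and compute and a tool call to move; the robot and the scene stay as the last step left them, time stands still between calls to the robot, and variables do not carry over. Pictures are saved under pics/ and viewed, and the job is handed in when it is done.

Besides the shell and the picture viewer there is one more tool, called after "Request:" as name(argument=value, ...), one argument or row to a line, values as JSON. arm_command: Moves the arm, as the interface text tells. Shift numbers are shares of 1000 mm and turn numbers shares of 45 degrees, none past 1 either way. Its arguments: {"type":"object","properties":{"deltas":{"type":"array","items":{"type":"object","properties":{"dx":{"type":"number","minimum":-1,"maximum":1},"dy":{"type":"number","minimum":-1,"maximum":1},"dz":{"type":"number","minimum":-1,"maximum":1},"wx":{"type":"number","minimum":-1,"maximum":1},"wy":{"type":"number","minimum":-1,"maximum":1},"wz":{"type":"number","minimum":-1,"maximum":1}}}},"claw":{"type":"number"},"grip_force":{"type":"number"}},"required":["deltas"]}

```bash
ls; mkdir -p pics
python3 - <<'E'
from plant import r
import cv2
s=r.get_state()
print(s)
for n in("scene","top"):
    im=r.snapshot(n); cv2.imwrite(f"pics/{n}0.png",cv2.cvtColor(im,cv2.COLOR_RGB2BGR)); print(n,r.get_calibration(n))
E
```

```text
pics
{'clock': 0.0, 'q': array([ 1.16581942,  0.6899886 , -0.19454498,  1.56633764,  0.1573117 ,
        0.9025121 , -0.21509832]), 'qd': array([ 0.00032338, -0.00137463, -0.00022721,  0.00088985, -0.00212085,
       -0.00025598,  0.00095923]), 'joint_torque': array([ 4.05409546e-04, -5.27558720e+01, -1.26720652e+00, -1.53427488e+01,
       -5.27737022e-02,  6.60275124e-03,  2.00874315e-04]), 'tool_pos': array([ 0.26536619, -0.56550361,  0.40390937]), 'eef_rot': array([-0.15411499,  0.69077614, -0.68952123,  0.15374449]), 'contact_force': array([ 0.31932489, -0.76799308, -0.48876116]), 'moment': array([-0.00387129,  0.02359945,  0.02184789]), 'opening': 1.0029305238609747}
scene {'vertical_fov': 49.32728319290894, 'cx': 255.07736298701846, 'cy': 193.68408073317372, 'R': array([[-0.10638018,  0.99429314,  0.00802609],
       [ 0.79622816,  0.09001832, -0.598262  ],
       [-0.5955703 , -0.05725262, -0.80126036]]), 't': array([ 0.1054812 , -0.38570356,  1.43094745])}
top {'vertical_fov': 45.5849576422541, 'cx': 252.80338115607688, 'cy': 197.35972791445133, 'R': array([[-2.04511808e-02, -9.99777353e-01, -5.19554726e-03],
       [-9.78575292e-01,  2.10817991e-02, -2.04807117e-01],
       [ 2.04871049e-01,  8.95686792e-04, -9.78788563e-01]]), 't': array([-0.02404936,  0.57429053,  1.34553389])}
```

View pics/scene0.png

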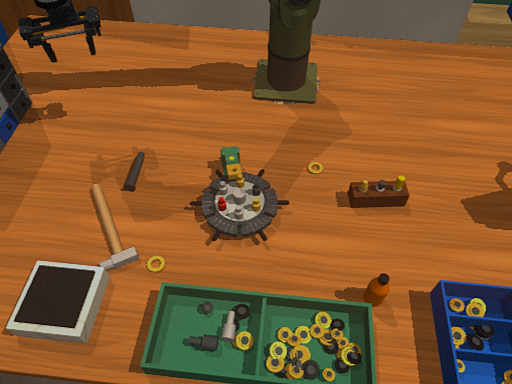

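View pics/top0.png

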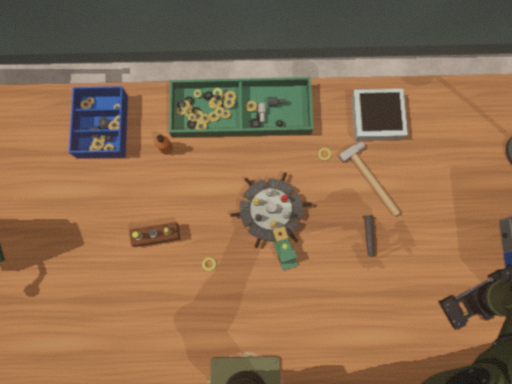

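Run:
```python
import cv2
a=cv2.imread("pics/scene0.png");b=cv2.imread("pics/top0.png")
cv2.imwrite("pics/s0c.png",cv2.resize(a[140:250,180:300],None,fx=6,fy=5.4545,interpolation=cv2.INTER_CUBIC)[:600])
cv2.imwrite("pics/t0c.png",cv2.resize(b[165:275,215:330],None,fx=5.4,fy=5.4,interpolation=cv2.INTER_CUBIC))
cv2.imwrite("pics/s0r.png",cv2.resize(a[165:215,335:420],None,fx=8,fy=8,interpolation=cv2.INTER_CUBIC))
cv2.imwrite("pics/t0r.png",cv2.resize(b[210:260,115:195],None,fx=8,fy=8,interpolation=cv2.INTER_CUBIC))
```

```text
(no output)
```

View pics/s0c.png

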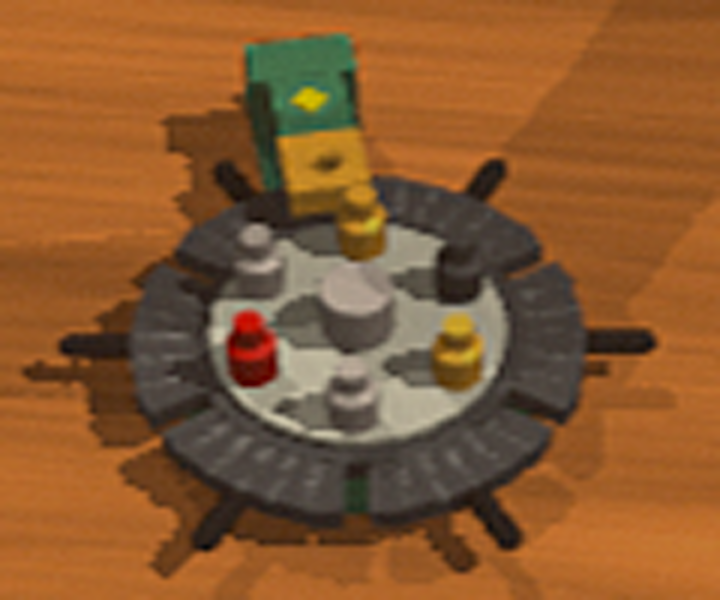

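View pics/t0c.png

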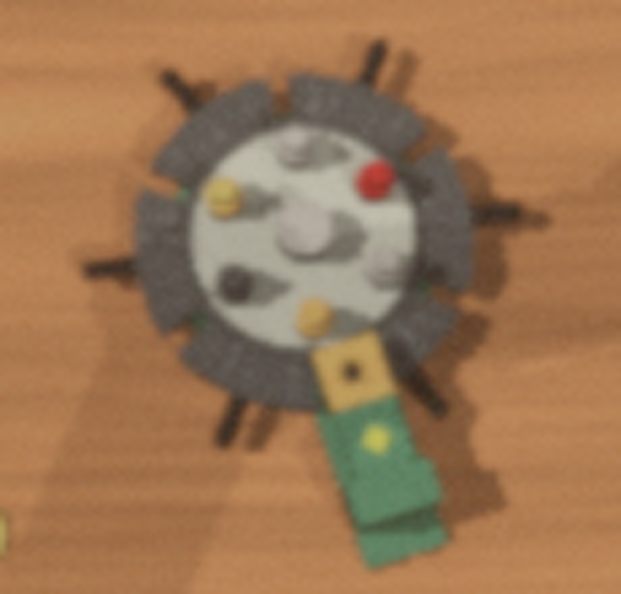

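View pics/s0r.png

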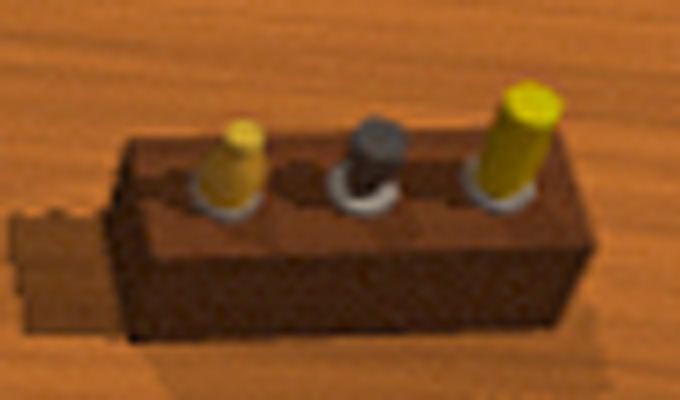

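View pics/t0r.png

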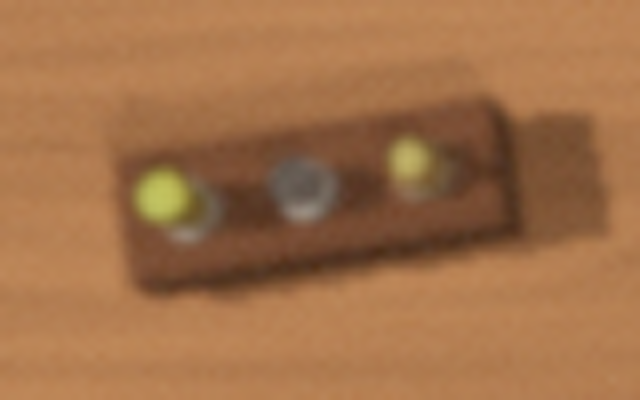

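```bash
cat > h.py <<'E'
import numpy as np, cv2
from plant import r
from scipy.spatial.transform import Rotation as Ro
from scipy.optimize import least_squares
C={n:r.get_calibration(n) for n in("scene","top")}
def f(n): return 192/np.tan(np.radians(C[n]["vertical_fov"])/2)
def proj(n,X):
    c=np.asarray(X)@C[n]["R"].T+C[n]["t"]; return c[...,:2]/c[...,2:]*f(n)+[C[n]["cx"],C[n]["cy"]]
def back(n,px,z):
    d=np.array([(px[0]-C[n]["cx"])/f(n),(px[1]-C[n]["cy"])/f(n),1.])
    R=C[n]["R"]; o=-R.T@C[n]["t"]; d=R.T@d; return o+d*(z-o[2])/d[2]
def snap(n,name,box=None,k=6):
    im=cv2.cvtColor(r.snapshot(n),cv2.COLOR_RGB2BGR); cv2.imwrite(f"pics/{name}_full.png",im)
    if box: 
        x0,y0,x1,y1=box; cv2.imwrite(f"pics/{name}.png",cv2.resize(im[y0:y1,x0:x1],None,fx=k,fy=k,interpolation=cv2.INTER_CUBIC))
    return im
E
cat > m.py <<'E'
from h import *
S=lambda x,y:((x+.5)/6-.5+180,(y+.5)/5.4545-.5+140)
T=lambda x,y:((x+.5)/5.4-.5+215,(y+.5)/5.4-.5+165)
obs=[]
# (cam,px,kind)
for p in[(223,170),(495,168),(68,344),(650,341),(207,543),(510,540)]: obs.append(("scene",S(*p),"peg"))
for p in[(378,47),(167,75),(90,270),(225,440),(440,408),(518,213)]: obs.append(("top",T(*p),"peg"))
obs.append(("scene",S(328,161),"bush"));obs.append(("top",T(351,371),"bush"))
for n,p,k in obs: print(n,k,back(n,p,{"peg":.027,"bush":.064}[k]).round(4))
print("red",back("scene",S(247,320),.078),back("top",T(377,178),.078))
ps=lambda n:np.array([back(n,p,.027)[:2] for m,p,k in obs if k=="peg" and m==n])
for n in("scene","top"):
    P=ps(n); g=least_squares(lambda c:np.hypot(*(P-c[:2]).T)-c[2],[*P.mean(0),.13]); print(n,g.x, g.fun.round(4), np.sort(np.degrees(np.arctan2(*(P-g.x[:2]).T[::-1]))).round(1))
S2=lambda x,y:((x+.5)/8-.5+335,(y+.5)/8-.5+165)
T2=lambda x,y:((x+.5)/8-.5+115,(y+.5)/8-.5+210)
print("knob top z=92",back("scene",S2(533,104),.092),back("top",T2(163,195),.092))
print("collar z=52",back("scene",S2(500,190),.052),back("top",T2(190,212),.052))
print("drift collar",back("scene",S2(365,188),.052),back("top",T2(305,193),.052))
print("setter collar",back("scene",S2(229,194),.052),back("top",T2(422,175),.052))
E
python3 m.py
```

```text
scene peg [ 0.4439 -0.1652  0.027 ]
scene peg [ 0.4284 -0.041   0.027 ]
scene peg [ 0.5583 -0.2146  0.027 ]
scene peg [0.5282 0.0365 0.027 ]
scene peg [ 0.66   -0.1367  0.027 ]
scene peg [ 0.6447 -0.0139  0.027 ]
top peg [ 0.6564 -0.1388  0.027 ]
top peg [ 0.6422 -0.0142  0.027 ]
top peg [0.5269 0.0323 0.027 ]
top peg [ 0.427  -0.0436  0.027 ]
top peg [ 0.4427 -0.1668  0.027 ]
top peg [ 0.5552 -0.2166  0.027 ]
scene bush [ 0.4633 -0.1127  0.064 ]
top bush [ 0.4603 -0.1146  0.064 ]
red [ 0.57205449 -0.13098943  0.078     ] [ 0.56709102 -0.13189648  0.078     ]
scene [ 0.54401357 -0.08905692  0.12582774] [-0.     -0.0006  0.0006  0.0007 -0.0005 -0.0002] [-142.7  -83.5  -22.3   36.8   97.2  157.4]
top [ 0.5423173  -0.09134864  0.12499815] [-0.0014  0.0012 -0.0004 -0.0002 -0.0001  0.0009] [-142.9  -84.1  -22.6   37.7   97.1  157.5]
knob top z=92 [0.46641161 0.31607192 0.092     ] [0.46388096 0.31450695 0.092     ]
collar z=52 [0.47010307 0.31644674 0.052     ] [0.46246893 0.31450381 0.052     ]
drift collar [0.47423859 0.27261284 0.052     ] [0.46880908 0.27092053 0.052     ]
setter collar [0.48173561 0.22829333 0.052     ] [0.47476126 0.22648897 0.052     ]
```

```bash
cat > polar.py <<'E'
from h import *
import sys
def polar(n,im,c,z=.034,k=4):
    # rows: r 60..135mm at .5mm ; cols: deg -180..180 
    th=np.radians(np.arange(-180,180,1/2)); rr=np.arange(.065,.100,.0005)
    X=np.stack([c[0]+rr[:,None]*np.cos(th),c[1]+rr[:,None]*np.sin(th),np.full((len(rr),len(th)),z)],-1)
    p=proj(n,X).astype(np.float32)
    return cv2.remap(im,p[...,0],p[...,1],cv2.INTER_CUBIC)
def sheet(tag,cs,name):
    out=[]
    for n in("scene","top"):
        im=cv2.imread(f"pics/{tag[n]}"); P=polar(n,im,cs[n]); P=cv2.resize(P,(720,210))
        P=cv2.copyMakeBorder(P,0,24,0,0,cv2.BORDER_CONSTANT)
        for d in range(-180,180,10):
            x=(d+180)*2; cv2.line(P,(x,210),(x,218 if d%30 else 226),(255,255,255),1)
            if d%30==0: cv2.putText(P,str(d),(x+2,230),0,.35,(255,255,255))
        out.append(P)
    cv2.imwrite(name,np.vstack(out))
if __name__=="__main__":
    sheet({"scene":"scene0.png","top":"top0.png"},{"scene":(.544,-.0891),"top":(.5423,-.0913)},"pics/pol0.png")
E
python3 polar.py
```

```text
(no output)
```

View pics/pol0.png

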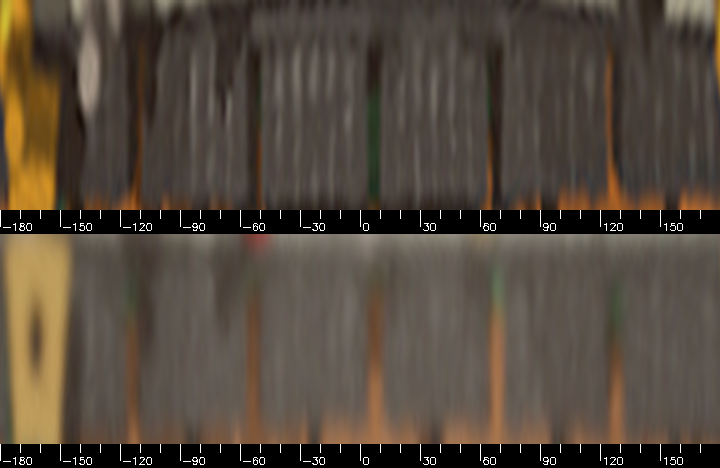

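```bash
cat > mv.py <<'E'
from h import *
c=np.array([.543,-.090])
def rot(yaw,sgn=1):
    z=np.array([np.cos(yaw),np.sin(yaw),0]); y=np.array([0,0,-1.]); x=np.cross(y,z)
    return Ro.from_matrix(np.stack([x,y,z],1))
def rows(tg):
    s=r.get_state(); R0=Ro.from_quat(s["eef_rot"]); p0=s["tool_pos"]
    print("t",round(s["clock"],2),"tip",(p0+R0.apply([0,.166,0])).round(4),"zaxis",R0.apply([0,0,1]).round(3),"F",s["contact_force"].round(1),"open",round(s["opening"],3))
    for p,R in tg:
        d=R0.inv().apply(np.asarray(p)-p0); w=(R0.inv()*R).as_rotvec()/np.radians(45)
        print([round(float(v),4) for v in d],[round(float(v),3) for v in w])
def tip(x,y,z,yawdeg): 
    R=rot(np.radians(yawdeg)); return (np.array([x,y,z])-R.apply([0,.166,0]),R)
def arc(phi,rad=.118,z=.016,flip=180):
    a=np.radians(phi); return tip(c[0]+rad*np.cos(a),c[1]+rad*np.sin(a),z,phi+90+flip)
E
python3 - <<'E'
from mv import *
print(Ro.from_quat(r.get_state()["eef_rot"]).as_matrix().round(3))
rows([arc(117,z=.16,flip=0),arc(117,z=.16)])
E
```

```text
[[-0.905 -0.001  0.425]
 [-0.425  0.001 -0.905]
 [ 0.    -1.    -0.002]]
t 0.1 tip [ 0.2653 -0.5653  0.238 ] zaxis [ 0.425 -0.905 -0.002] F [-0.1 -0.8 -0.2] open 1.001
[-0.4496, 0.0787, -0.4303] [0.002, 1.959, 0.002]
[-0.4496, 0.0787, -0.4303] [0.002, -2.041, -0.002]
```

Request:
arm_command(
  deltas=[
    {"dx":-0.045,"dy":0.01,"dz":-0.045,"wy":-0.18},
    {"dx":-0.09,"dy":0.02,"dz":-0.09,"wy":-0.36},
    {"dx":-0.13,"dy":0.03,"dz":-0.125,"wy":-0.54},
    {"dx":-0.165,"dy":0.03,"dz":-0.16,"wy":-0.72},
    {"dx":-0.2,"dy":0.03,"dz":-0.19,"wy":-0.9},
  ],
  claw=-1,
  grip_force=20,
)

```text
invalid input at $.deltas[0]: expected keys dx, dy, dz, wx, wy, wz
```

```bash
python3 -c "
from mv import *
rows([arc(117,z=.12)]);print(r.get_state()['q'].round(2))"
```

```text
t 0.1 tip [ 0.2653 -0.5653  0.238 ] zaxis [ 0.425 -0.905 -0.002] F [-0.1 -0.8 -0.2] open 1.001
[-0.4496, 0.1187, -0.4302] [0.002, -2.041, -0.002]
[ 1.17  0.69 -0.19  1.57  0.16  0.9  -0.22]
```

Request:
arm_command(
  deltas=[
    {"dx":-0.2,"dy":0.03,"dz":-0.19,"wx":0,"wy":-0.9,"wz":0},
    {"dx":-0.2,"dy":0.03,"dz":-0.19,"wx":0,"wy":-0.9,"wz":0},
    {"dx":-0.2,"dy":0.03,"dz":-0.19,"wx":0,"wy":-0.9,"wz":0},
    {"dx":-0.2,"dy":0.03,"dz":-0.19,"wx":0,"wy":-0.9,"wz":0},
    {"dx":-0.2,"dy":0.03,"dz":-0.19,"wx":0,"wy":-0.9,"wz":0},
  ],
  claw=-1,
  grip_force=20,
)

```text
clock: 0.6
tool_pos: [0.3561, -0.3324, 0.3774]
eef_rot: [-0.385, 0.593, -0.593, 0.385]
contact_force: [1.5, -0.2, -0.4]
opening: 0.566
```

```bash
python3 -c "
from mv import *
rows([arc(117,z=.12)]);print(r.get_state()['q'].round(2))"
```

```text
t 0.6 tip [ 0.3561 -0.3324  0.2114] zaxis [ 0.913 -0.408  0.   ] F [ 1.5 -0.2 -0.4] open 0.566
[-0.3717, 0.0916, -0.0201] [-0.0, -1.135, -0.0]
[ 0.89  0.57 -0.36  2.    0.33  0.63 -0.11]
```

Request:
arm_command(
  deltas=[
    {"dx":-0.372,"dy":0.05,"dz":-0.02,"wx":0,"wy":-0.95,"wz":0},
    {"dx":-0.372,"dy":0.05,"dz":-0.02,"wx":0,"wy":-0.95,"wz":0},
    {"dx":-0.372,"dy":0.05,"dz":-0.02,"wx":0,"wy":-0.95,"wz":0},
    {"dx":-0.372,"dy":0.05,"dz":-0.02,"wx":0,"wy":-0.95,"wz":0},
    {"dx":-0.372,"dy":0.05,"dz":-0.02,"wx":0,"wy":-0.95,"wz":0},
  ],
)

```text
clock: 1.1
tool_pos: [0.4462, -0.1016, 0.3441]
eef_rot: [0.575, -0.412, 0.412, -0.575]
contact_force: [1.3, -1.0, -0.5]
opening: 0.119
```

```bash
python3 -c "
from mv import *
rows([arc(117,z=.08)]);print(r.get_state()['q'].round(2))"
```

```text
t 1.1 tip [ 0.4462 -0.1016  0.1781] zaxis [ 0.947  0.321 -0.   ] F [ 1.3 -1.  -0.5] open 0.119
[-0.0967, 0.0981, 0.0784] [0.0, -0.184, 0.0]
[ 0.43  0.61 -0.48  2.11  0.54  0.54 -0.12]
```

Request:
arm_command(
  deltas=[
    {"dx":-0.04,"dy":0.01,"dz":0.03,"wx":0,"wy":-0.18,"wz":0},
    {"dx":-0.075,"dy":0.03,"dz":0.06,"wx":0,"wy":-0.18,"wz":0},
    {"dx":-0.097,"dy":0.06,"dz":0.078,"wx":0,"wy":-0.18,"wz":0},
    {"dx":-0.097,"dy":0.098,"dz":0.078,"wx":0,"wy":-0.18,"wz":0},
    {"dx":-0.097,"dy":0.098,"dz":0.078,"wx":0,"wy":-0.18,"wz":0},
  ],
)

```text
clock: 1.6
tool_pos: [0.488, 0.0142, 0.243]
eef_rot: [0.604, -0.373, 0.369, -0.6]
contact_force: [-2.0, -1.2, -0.6]
opening: 0.009
```

```bash
python3 -c "
from mv import *
rows([arc(117)]);print(r.get_state()['q'].round(2))
snap('top','t1',(215,165,330,275),5);snap('scene','s1',(180,140,310,250),5)"
```

```text
t 1.6 tip [0.4867 0.014  0.077 ] zaxis [ 0.894  0.449 -0.008] F [-2.  -1.2 -0.6] open 0.009
[-0.0, 0.061, 0.0022] [0.01, -0.007, -0.003]
[ 0.07  0.81 -0.31  2.09  0.71  0.35 -0.37]
```

View pics/s1.png

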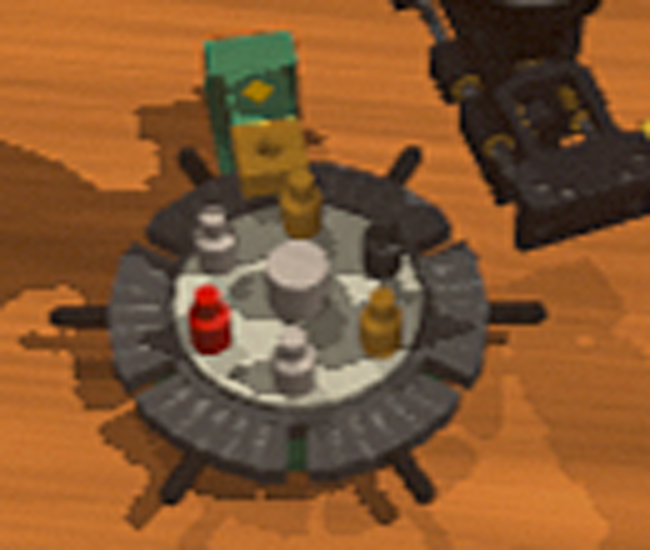

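View pics/t1.png

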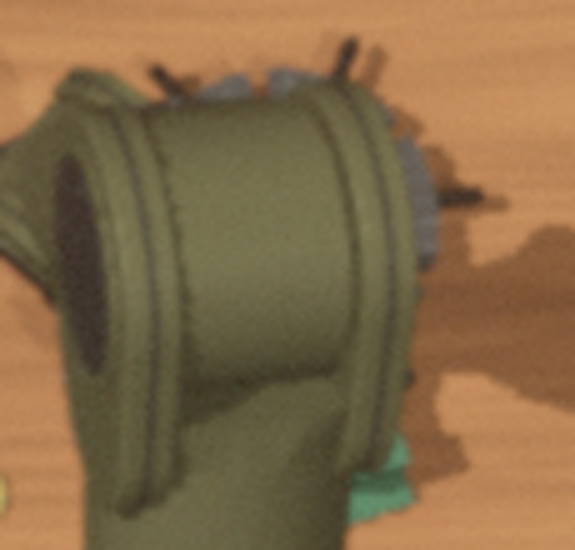

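```bash
python3 -c "
from mv import *
s=r.get_state();R=Ro.from_quat(s['eef_rot']);
for k in ([0,.166,0],[0,.1,0],[0,.1,.09],[0,.1,-.09]): print((proj('scene',s['tool_pos']+R.apply(k))-[180,140])*5)
im=cv2.imread('pics/s1_full.png');cv2.imwrite('pics/s1b.png',cv2.resize(im[90:230,220:380],None,fx=4,fy=4))"
```

```text
[505.00648071 183.3540656 ]
[512.97033432  98.42069503]
[587.45447499 235.72396922]
[445.44624878 -26.05248741]
```

View pics/s1b.png

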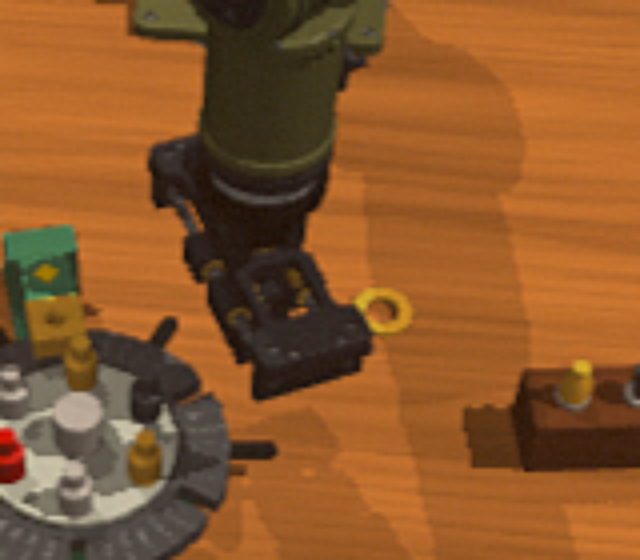

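Request:
arm_command(
  deltas=[
    {"dx":0,"dy":0.03,"dz":0.002,"wx":0.01,"wy":0,"wz":0},
    {"dx":0,"dy":0.05,"dz":0.002,"wx":0.01,"wy":0,"wz":0},
    {"dx":0,"dy":0.06,"dz":0.002,"wx":0.01,"wy":0,"wz":0},
    {"dx":0,"dy":0.06,"dz":0.002,"wx":0.01,"wy":0,"wz":0},
    {"dx":0,"dy":0.06,"dz":0.002,"wx":0.01,"wy":0,"wz":0},
  ],
)

```text
clock: 2.2
tool_pos: [0.4914, 0.0137, 0.1876]
eef_rot: [-0.598, 0.371, -0.374, 0.604]
contact_force: [-0.7, 0.4, -0.1]
opening: 0.003
```

```bash
python3 -c "
from mv import *
rows([arc(117-k) for k in (3,6,9,12,15)])"
```

```text
t 2.2 tip [0.4929 0.0143 0.0216] zaxis [0.895 0.445 0.009] F [-0.7  0.4 -0.1] open 0.003
[-0.0021, 0.0057, 0.005] [-0.012, 0.054, 0.001]
[-0.0017, 0.0057, 0.0111] [-0.012, 0.121, 0.0]
[-0.0009, 0.0058, 0.0173] [-0.012, 0.187, 0.0]
[0.0001, 0.0058, 0.0234] [-0.012, 0.254, -0.0]
[0.0015, 0.0059, 0.0294] [-0.012, 0.321, -0.001]
```

Request:
arm_command(
  deltas=[
    {"dx":-0.002,"dy":0.004,"dz":0.004,"wx":-0.012,"wy":0.054,"wz":0},
    {"dx":-0.0017,"dy":0.004,"dz":0.009,"wx":-0.012,"wy":0.11,"wz":0},
    {"dx":-0.001,"dy":0.004,"dz":0.014,"wx":-0.012,"wy":0.16,"wz":0},
    {"dx":-0.0005,"dy":0.004,"dz":0.019,"wx":-0.012,"wy":0.21,"wz":0},
    {"dx":0.0002,"dy":0.004,"dz":0.0235,"wx":-0.012,"wy":0.254,"wz":0},
  ],
)

```text
clock: 2.7
tool_pos: [0.5118, 0.0244, 0.1827]
eef_rot: [0.562, -0.432, 0.43, -0.559]
contact_force: [-4.0, -0.1, 1.8]
opening: 0.005
```

```bash
cat > nx.py <<'E'
from mv import *
import sys
st=float(sys.argv[1]); 
s=r.get_state(); R0=Ro.from_quat(s["eef_rot"]); p=(s["tool_pos"]+R0.apply([0,.166,0]))[:2]-c
phi=np.degrees(np.arctan2(p[1],p[0])); print("phi",phi.round(2),"rad",np.hypot(*p).round(4),'q',s['q'].round(2))
rows([arc(phi-st*k) for k in (1,2,3,4,5)])
E
python3 nx.py 4
```

```text
phi 105.57 rad 0.1186 q [-0.03  0.93 -0.19  2.03  0.68  0.24 -0.55]
t 2.7 tip [0.5112 0.0242 0.0167] zaxis [ 0.966  0.257 -0.004] F [-4.  -0.1  1.8] open 0.005
[0.0007, 0.0006, 0.0076] [0.005, 0.074, -0.0]
[0.0015, 0.0006, 0.0158] [0.005, 0.162, 0.0]
[0.0028, 0.0006, 0.0239] [0.005, 0.251, 0.0]
[0.0047, 0.0005, 0.0319] [0.005, 0.34, 0.0]
[0.0072, 0.0005, 0.0398] [0.005, 0.429, 0.001]
```

Request:
arm_command(
  deltas=[
    {"dx":0.0005,"dy":0,"dz":0.0076,"wx":0.005,"wy":0.074,"wz":0},
    {"dx":0.0015,"dy":0,"dz":0.0158,"wx":0.005,"wy":0.162,"wz":0},
    {"dx":0.003,"dy":0,"dz":0.024,"wx":0.005,"wy":0.251,"wz":0},
    {"dx":0.0047,"dy":0,"dz":0.032,"wx":0.005,"wy":0.34,"wz":0},
    {"dx":0.0072,"dy":0,"dz":0.04,"wx":0.005,"wy":0.43,"wz":0},
  ],
)

```text
clock: 3.2
tool_pos: [0.5522, 0.028, 0.1825]
eef_rot: [-0.48, 0.52, -0.519, 0.48]
contact_force: [-2.2, -0.2, 2.6]
opening: 0.0
```

```bash
python3 nx.py 4.5
```

```text
phi 85.58 rad 0.1184 q [-0.02  0.95 -0.19  1.91  0.51  0.32 -0.7 ]
t 3.2 tip [0.5521 0.0281 0.0165] zaxis [ 0.997 -0.079 -0.001] F [-2.2 -0.2  2.6] open 0.0
[0.0008, 0.0005, 0.0092] [0.001, 0.098, -0.0]
[0.0018, 0.0005, 0.0184] [0.001, 0.198, -0.0]
[0.0036, 0.0005, 0.0275] [0.001, 0.298, -0.0]
[0.0061, 0.0005, 0.0364] [0.001, 0.398, -0.0]
[0.0093, 0.0005, 0.0451] [0.001, 0.498, 0.0]
```

Request:
arm_command(
  deltas=[
    {"dx":0.0008,"dy":0,"dz":0.0092,"wx":0,"wy":0.1,"wz":0},
    {"dx":0.0018,"dy":0,"dz":0.0184,"wx":0,"wy":0.2,"wz":0},
    {"dx":0.0036,"dy":0,"dz":0.0275,"wx":0,"wy":0.3,"wz":0},
    {"dx":0.006,"dy":0,"dz":0.0364,"wx":0,"wy":0.4,"wz":0},
    {"dx":0.0093,"dy":0,"dz":0.045,"wx":0,"wy":0.5,"wz":0},
  ],
)

```text
clock: 3.7
tool_pos: [0.5964, 0.0157, 0.1825]
eef_rot: [-0.369, 0.603, -0.603, 0.369]
contact_force: [-3.3, 0.9, 2.8]
opening: 0.006
```

```bash
python3 nx.py 4.5
```

```text
phi 63.3 rad 0.1185 q [-0.01  0.98 -0.16  1.78  0.33  0.41 -0.88]
t 3.7 tip [0.5962 0.0158 0.0165] zaxis [ 0.891 -0.454 -0.001] F [-3.3  0.9  2.8] open 0.006
[0.0007, 0.0005, 0.0091] [0.002, 0.093, -0.001]
[0.0017, 0.0005, 0.0183] [0.002, 0.193, -0.001]
[0.0035, 0.0005, 0.0274] [0.002, 0.293, -0.001]
[0.0059, 0.0005, 0.0363] [0.002, 0.393, -0.0]
[0.0091, 0.0005, 0.045] [0.002, 0.493, -0.0]
```

Request:
arm_command(
  deltas=[
    {"dx":0.0008,"dy":0,"dz":0.0092,"wx":0,"wy":0.1,"wz":0},
    {"dx":0.0018,"dy":0,"dz":0.0184,"wx":0,"wy":0.2,"wz":0},
    {"dx":0.0036,"dy":0,"dz":0.0275,"wx":0,"wy":0.3,"wz":0},
    {"dx":0.006,"dy":0,"dz":0.0364,"wx":0,"wy":0.4,"wz":0},
    {"dx":0.0093,"dy":0,"dz":0.045,"wx":0,"wy":0.5,"wz":0},
  ],
)

```text
clock: 4.2
tool_pos: [0.6324, -0.0124, 0.1825]
eef_rot: [-0.245, 0.664, -0.663, 0.245]
contact_force: [-3.1, 1.8, 2.4]
opening: -0.0
```

```bash
python3 nx.py 4.5; python3 -c "
from mv import *
snap('scene','s2',(180,140,310,250),5)"
```

```text
phi 41.13 rad 0.1185 q [ 0.    1.   -0.1   1.67  0.18  0.48 -1.07]
t 4.2 tip [ 0.6323 -0.012   0.0165] zaxis [ 0.649 -0.76  -0.002] F [-3.1  1.8  2.4] open -0.0
[0.0006, 0.0005, 0.0089] [0.003, 0.086, -0.001]
[0.0016, 0.0005, 0.0181] [0.003, 0.186, -0.001]
[0.0033, 0.0005, 0.0272] [0.003, 0.286, -0.001]
[0.0057, 0.0005, 0.0362] [0.003, 0.386, -0.001]
[0.0088, 0.0004, 0.0449] [0.003, 0.486, -0.001]
```

View pics/s2.png

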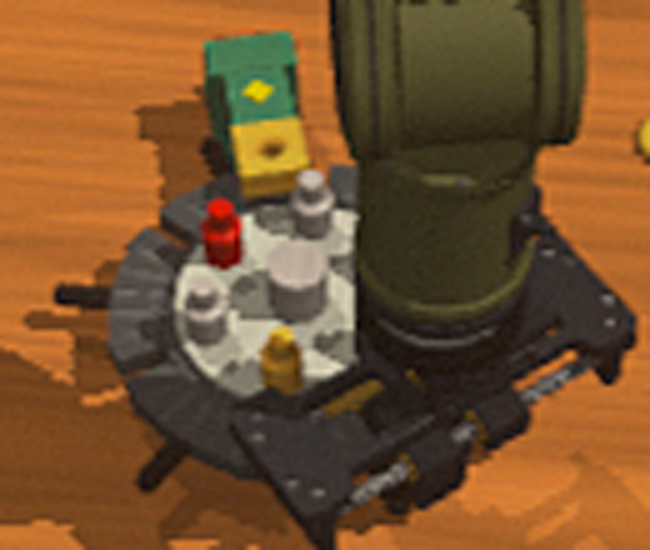

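Request:
arm_command(
  deltas=[
    {"dx":0.0008,"dy":0,"dz":0.0092,"wx":0,"wy":0.1,"wz":0},
    {"dx":0.0018,"dy":0,"dz":0.0184,"wx":0,"wy":0.2,"wz":0},
    {"dx":0.0036,"dy":0,"dz":0.0275,"wx":0,"wy":0.3,"wz":0},
    {"dx":0.006,"dy":0,"dz":0.0364,"wx":0,"wy":0.4,"wz":0},
    {"dx":0.0078,"dy":0,"dz":0.041,"wx":0,"wy":0.45,"wz":0},
  ],
)

```text
clock: 4.75
tool_pos: [0.6536, -0.049, 0.1826]
eef_rot: [-0.124, 0.696, -0.695, 0.126]
contact_force: [-2.1, 2.3, 1.1]
opening: 0.005
```

```bash
python3 nx.py 2; python3 -c "
from mv import *
im=snap('scene','s3',(180,140,310,250),5);snap('top','t3',(215,165,330,275),5)
from polar import *
sheet({'scene':'s3_full.png','top':'t3_full.png'},{'scene':(.544,-.0891),'top':(.5423,-.0913)},'pics/pol3.png')"
```

```text
phi 20.42 rad 0.1183 q [ 0.02  1.02 -0.03  1.59  0.05  0.53 -1.25]
t 4.75 tip [ 0.6539 -0.0487  0.0166] zaxis [ 0.348 -0.937 -0.001] F [-2.1  2.3  1.1] open 0.005
[0.0, 0.0006, 0.0039] [0.002, 0.043, -0.002]
[0.0003, 0.0006, 0.008] [0.002, 0.088, -0.002]
[0.0006, 0.0006, 0.0121] [0.002, 0.132, -0.002]
[0.0011, 0.0005, 0.0162] [0.002, 0.177, -0.002]
[0.0018, 0.0005, 0.0203] [0.002, 0.221, -0.002]
```

View pics/s3.png

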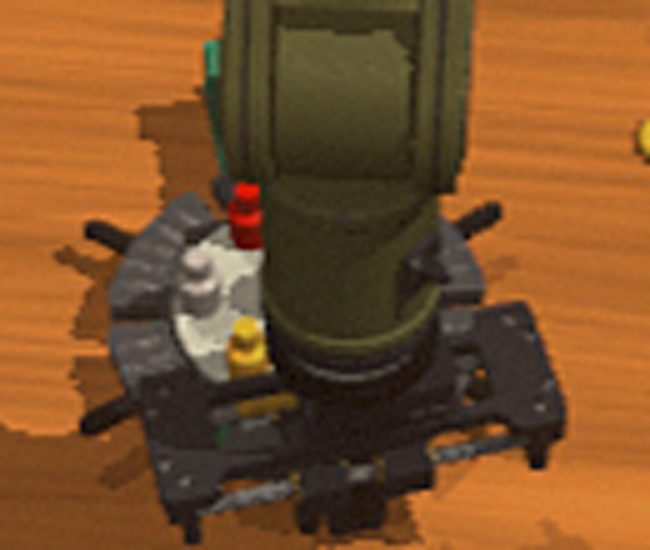

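View pics/pol3.png

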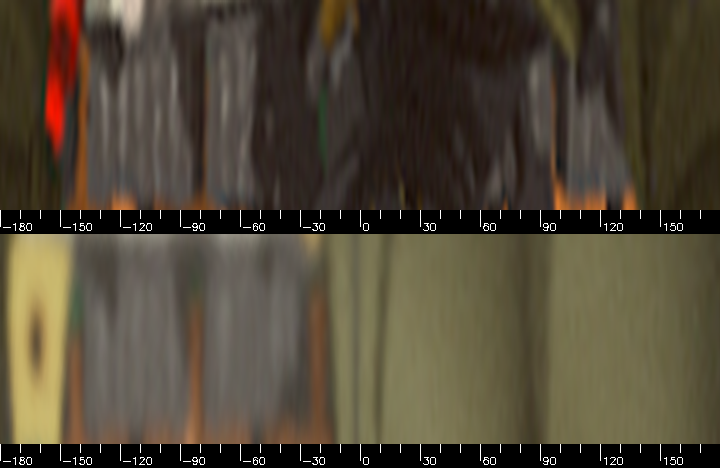

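View pics/t3.png

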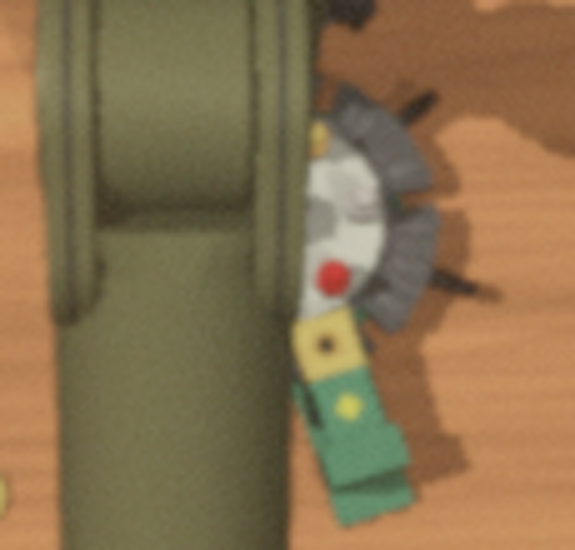

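Request:
arm_command(
  deltas=[
    {"dx":0.0,"dy":0,"dz":0.004,"wx":0,"wy":0.043,"wz":0},
    {"dx":0.0003,"dy":0,"dz":0.008,"wx":0,"wy":0.088,"wz":0},
    {"dx":0.0007,"dy":0,"dz":0.0125,"wx":0,"wy":0.135,"wz":0},
    {"dx":0.0012,"dy":0,"dz":0.017,"wx":0,"wy":0.185,"wz":0},
    {"dx":0.002,"dy":0,"dz":0.021,"wx":0,"wy":0.23,"wz":0},
  ],
)

```text
clock: 5.35
tool_pos: [0.6592, -0.0702, 0.1826]
eef_rot: [-0.061, 0.705, -0.704, 0.062]
contact_force: [-1.7, 3.3, -0.5]
opening: 0.003
```

```bash
python3 nx.py -2
```

```text
phi 9.67 rad 0.1182 q [ 0.03  1.03  0.01  1.57 -0.01  0.54 -1.35]
t 5.35 tip [ 0.6596 -0.0701  0.0166] zaxis [ 0.173 -0.985 -0.   ] F [-1.7  3.3 -0.5] open 0.003
[-0.0001, 0.0006, -0.0041] [0.0, -0.038, -0.003]
[0.0001, 0.0006, -0.0083] [0.0, -0.083, -0.003]
[0.0005, 0.0006, -0.0124] [0.0, -0.127, -0.003]
[0.001, 0.0006, -0.0165] [0.0, -0.172, -0.003]
[0.0016, 0.0006, -0.0205] [-0.0, -0.216, -0.003]
```

Request:
arm_command(
  deltas=[
    {"dx":0,"dy":0,"dz":-0.01,"wx":0,"wy":-0.08,"wz":0},
    {"dx":0,"dy":0,"dz":-0.02,"wx":0,"wy":-0.08,"wz":0},
    {"dx":0,"dy":-0.04,"dz":-0.02,"wx":0,"wy":-0.08,"wz":0},
    {"dx":0,"dy":-0.09,"dz":-0.02,"wx":0,"wy":-0.08,"wz":0},
    {"dx":0,"dy":-0.14,"dz":-0.02,"wx":0,"wy":-0.08,"wz":0},
  ],
)

```text
clock: 5.85
tool_pos: [0.6554, -0.0504, 0.3241]
eef_rot: [0.083, -0.702, 0.702, -0.084]
contact_force: [0.6, -0.5, 1.2]
opening: 0.009
```

```bash
python3 -c "
from mv import *
g=np.array([.4652,.3153]); d=np.array([.4782,.2274])-g; a=np.degrees(np.arctan2(d[1],d[0]));print(a)
for o in(90,-90): rows([tip(*g,.15,a+o)])"
```

```text
-81.58720550002451
t 5.85 tip [ 0.6557 -0.0504  0.1581] zaxis [ 0.235 -0.972  0.001] F [ 0.6 -0.5  1.2] open 0.009
[0.0989, 0.0076, -0.4001] [-0.003, -1.885, -0.001]
t 5.85 tip [ 0.6557 -0.0504  0.1581] zaxis [ 0.235 -0.972  0.001] F [ 0.6 -0.5  1.2] open 0.009
[0.0989, 0.0076, -0.4001] [0.001, 2.115, -0.003]
```

Request:
arm_command(
  deltas=[
    {"dx":0.06,"dy":0,"dz":-0.25,"wx":0,"wy":-0.95,"wz":0},
    {"dx":0.06,"dy":0,"dz":-0.25,"wx":0,"wy":-0.95,"wz":0},
    {"dx":0.06,"dy":0,"dz":-0.25,"wx":0,"wy":-0.95,"wz":0},
    {"dx":0.06,"dy":0,"dz":-0.25,"wx":0,"wy":-0.95,"wz":0},
    {"dx":0.06,"dy":0,"dz":-0.25,"wx":0,"wy":-0.95,"wz":0},
  ],
  claw=0.1,
)

```text
clock: 6.35
tool_pos: [0.5404, 0.1735, 0.3231]
eef_rot: [0.334, -0.622, 0.623, -0.337]
contact_force: [1.1, 0.5, 0.1]
opening: 0.436
```

```bash
python3 -c "
from mv import *
rows([tip(.4652,.3153,.14,8.4)])"
```

```text
t 6.35 tip [0.5412 0.1736 0.1571] zaxis [ 0.835 -0.55   0.003] F [1.1 0.5 0.1] open 0.436
[-0.0771, 0.0169, -0.1409] [-0.005, -0.928, -0.002]
```

Request:
arm_command(
  deltas=[
    {"dx":-0.077,"dy":0.017,"dz":-0.141,"wx":-0.005,"wy":-0.928,"wz":-0.002},
    {"dx":-0.077,"dy":0.017,"dz":-0.141,"wx":-0.005,"wy":-0.928,"wz":-0.002},
    {"dx":-0.077,"dy":0.017,"dz":-0.141,"wx":-0.005,"wy":-0.928,"wz":-0.002},
    {"dx":-0.077,"dy":0.017,"dz":-0.141,"wx":-0.005,"wy":-0.928,"wz":-0.002},
    {"dx":-0.077,"dy":0.017,"dz":-0.141,"wx":-0.005,"wy":-0.928,"wz":-0.002},
  ],
)

```text
clock: 6.85
tool_pos: [0.4643, 0.3178, 0.3057]
eef_rot: [-0.537, 0.461, -0.459, 0.537]
contact_force: [-0.4, -0.7, 0.0]
opening: 0.551
```

Request:
arm_command(
  deltas=[
    {"dx":0,"dy":0,"dz":0,"wx":0,"wy":0,"wz":0},
    {"dx":0,"dy":0,"dz":0,"wx":0,"wy":0,"wz":0},
    {"dx":0,"dy":0,"dz":0,"wx":0,"wy":0,"wz":0},
    {"dx":0,"dy":0,"dz":0,"wx":0,"wy":0,"wz":0},
    {"dx":0,"dy":0,"dz":0,"wx":0,"wy":0,"wz":0},
  ],
)

```text
clock: 7.35
tool_pos: [0.4663, 0.3139, 0.3056]
eef_rot: [0.535, -0.464, 0.463, -0.534]
contact_force: [-0.1, 0.6, 0.8]
opening: 0.55
```

```bash
python3 -c "
from mv import *
rows([tip(.4652,.3153,.057,8.4)])
snap('scene','s4',(320,100,440,220),5)
im=snap('top','t4',(90,190,210,280),6)
from polar import *
im=snap('scene','s4c',(180,140,310,250),5);
sheet({'scene':'s4_full.png','top':'t4_full.png'},{'scene':(.544,-.0891),'top':(.5423,-.0913)},'pics/pol4.png')"
```

```text
t 7.35 tip [0.4661 0.3139 0.1396] zaxis [ 0.99   0.141 -0.002] F [-0.1  0.6  0.8] open 0.55
[-0.0015, 0.0826, -0.0008] [0.002, -0.006, 0.0]
```

View pics/s4.png

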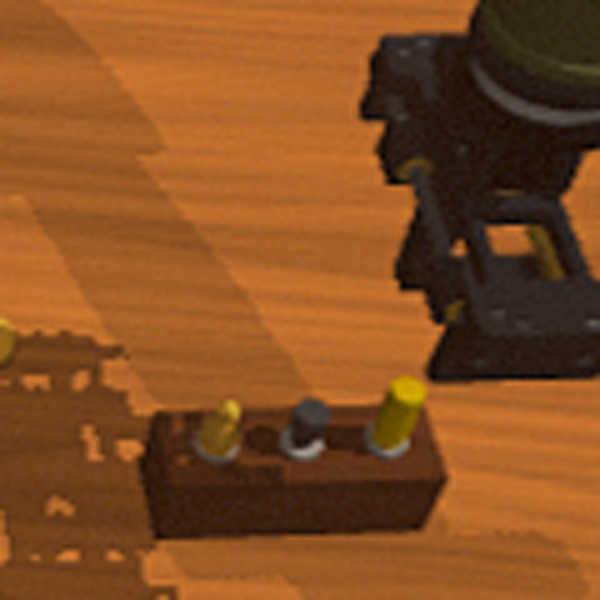

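View pics/t4.png

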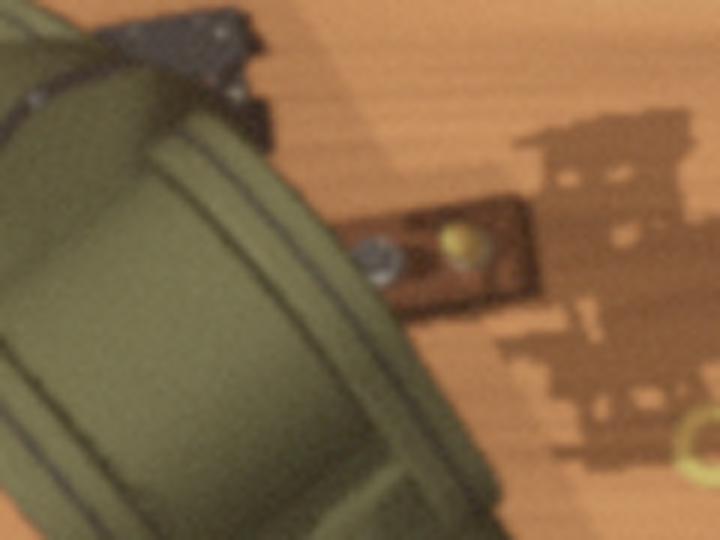

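View pics/s4c.png

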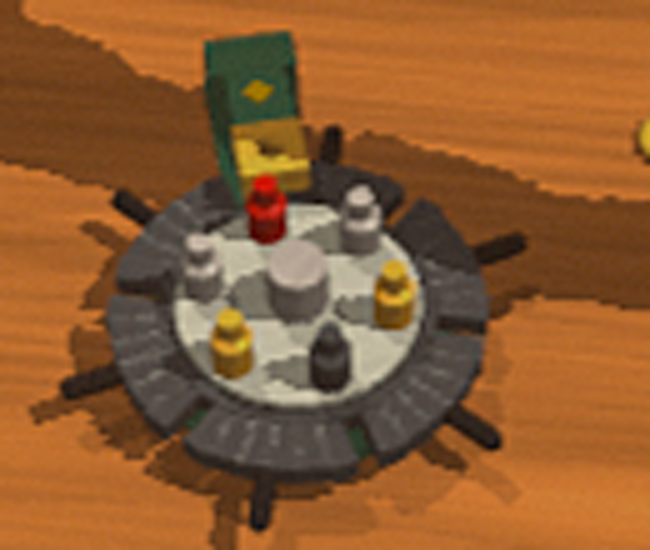

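View pics/pol4.png

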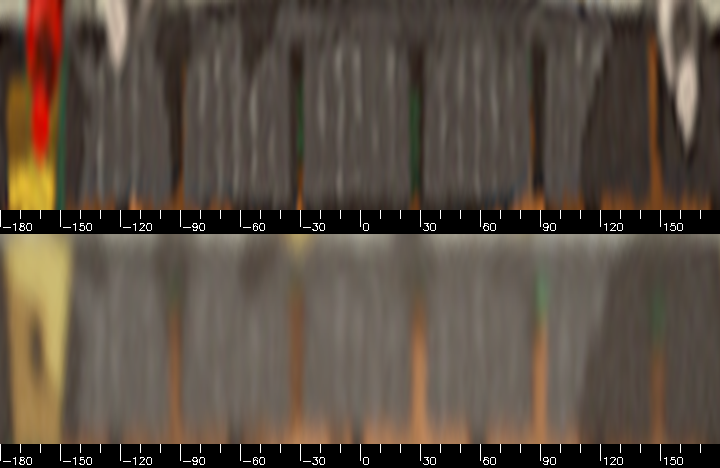

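Request:
arm_command(
  deltas=[
    {"dx":-0.0015,"dy":0.04,"dz":0,"wx":0,"wy":0,"wz":0},
    {"dx":-0.0015,"dy":0.07,"dz":0,"wx":0,"wy":0,"wz":0},
    {"dx":-0.0015,"dy":0.081,"dz":0,"wx":0,"wy":0,"wz":0},
    {"dx":-0.0015,"dy":0.081,"dz":0,"wx":0,"wy":0,"wz":0},
    {"dx":-0.0015,"dy":0.081,"dz":0,"wx":0,"wy":0,"wz":0},
  ],
)

```text
clock: 8.0
tool_pos: [0.4661, 0.316, 0.2253]
eef_rot: [0.535, -0.463, 0.462, -0.534]
contact_force: [0.6, 0.8, 1.1]
opening: 0.552
```

```bash
python3 -c "
from mv import *
rows([tip(.4652,.3153,.058,8.4)])
snap('scene','s5',(340,110,440,210),6)"
```

```text
t 8.0 tip [0.4659 0.3161 0.0593] zaxis [ 0.99   0.143 -0.001] F [0.6 0.8 1.1] open 0.552
[0.0006, 0.0013, -0.0009] [0.001, -0.004, -0.001]
```

View pics/s5.png

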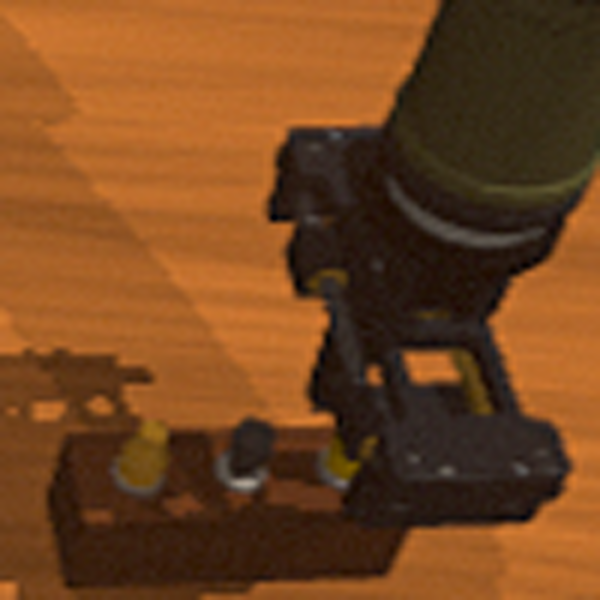

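Request:
arm_command(
  deltas=[
    {"dx":0,"dy":0,"dz":0,"wx":0,"wy":0,"wz":0},
    {"dx":0,"dy":0,"dz":0,"wx":0,"wy":0,"wz":0},
    {"dx":0,"dy":0,"dz":0,"wx":0,"wy":0,"wz":0},
    {"dx":0,"dy":0,"dz":0,"wx":0,"wy":0,"wz":0},
    {"dx":0,"dy":0,"dz":0,"wx":0,"wy":0,"wz":0},
  ],
  claw=-1,
  grip_force=20,
)

```text
clock: 8.55
tool_pos: [0.4658, 0.3157, 0.2248]
eef_rot: [0.535, -0.463, 0.462, -0.534]
contact_force: [-1.0, 0.1, 2.7]
opening: 0.194
```

```bash
python3 -c "
from mv import *
rows([tip(.4652,.3153,.15,8.4)])"
```

```text
t 8.55 tip [0.4656 0.3157 0.0588] zaxis [ 0.99   0.143 -0.002] F [-1.   0.1  2.7] open 0.194
[0.0003, -0.0912, -0.0008] [0.002, -0.004, -0.0]
```

Request:
arm_command(
  deltas=[
    {"dx":0,"dy":-0.01,"dz":0,"wx":0,"wy":0,"wz":0},
    {"dx":0,"dy":-0.035,"dz":0,"wx":0,"wy":0,"wz":0},
    {"dx":0,"dy":-0.075,"dz":0,"wx":0,"wy":0,"wz":0},
    {"dx":0,"dy":-0.12,"dz":0,"wx":0,"wy":0,"wz":0},
    {"dx":0,"dy":-0.13,"dz":0,"wx":0,"wy":0,"wz":0},
  ],
)

```text
clock: 9.05
tool_pos: [0.4668, 0.3167, 0.3595]
eef_rot: [-0.532, 0.463, -0.463, 0.537]
contact_force: [0.6, 0.7, -1.5]
opening: 0.198
```

```bash
python3 -c "
from mv import *
snap('scene','s6',(330,90,450,210),5)
for yw in (16,-74): rows([tip(.462,-.1137,.18,yw)])"
```

```text
t 9.1 tip [0.4674 0.3172 0.1929] zaxis [0.99  0.143 0.005] F [ 0.1 -0.   0.2] open 0.198
[0.4251, 0.0109, -0.0661] [-0.006, -0.173, -0.005]
t 9.1 tip [0.4674 0.3172 0.1929] zaxis [0.99  0.143 0.005] F [ 0.1 -0.   0.2] open 0.198
[0.4251, 0.0109, -0.0661] [-0.001, 1.827, -0.008]
```

View pics/s6.png

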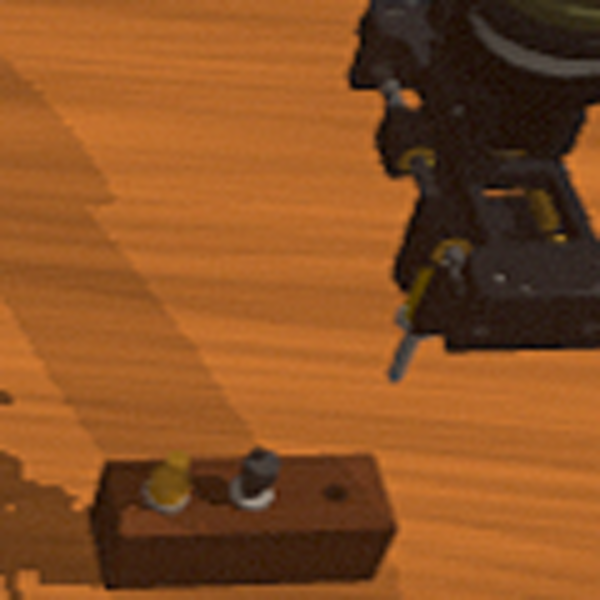

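Request:
arm_command(
  deltas=[
    {"dx":0.24,"dy":0,"dz":-0.035,"wx":0,"wy":0.93,"wz":0},
    {"dx":0.24,"dy":0,"dz":-0.035,"wx":0,"wy":0.93,"wz":0},
    {"dx":0.24,"dy":0,"dz":-0.035,"wx":0,"wy":0.93,"wz":0},
    {"dx":0.24,"dy":0,"dz":-0.035,"wx":0,"wy":0.93,"wz":0},
    {"dx":0.24,"dy":0,"dz":-0.035,"wx":0,"wy":0.93,"wz":0},
  ],
)

```text
clock: 9.6
tool_pos: [0.4647, 0.0702, 0.3537]
eef_rot: [-0.333, 0.625, -0.624, 0.33]
contact_force: [0.2, 0.4, -0.6]
opening: 0.196
```

```bash
python3 -c "
from mv import *
rows([tip(.462,-.1137,.16,-74)])"
```

```text
t 9.6 tip [0.464  0.0699 0.1877] zaxis [ 0.829 -0.56  -0.003] F [ 0.2  0.4 -0.6] open 0.196
[0.1538, 0.0281, 0.1008] [0.001, 0.888, 0.006]
```

Request:
arm_command(
  deltas=[
    {"dx":0.154,"dy":0.028,"dz":0.101,"wx":0,"wy":0.888,"wz":0.005},
    {"dx":0.154,"dy":0.028,"dz":0.101,"wx":0,"wy":0.888,"wz":0.005},
    {"dx":0.154,"dy":0.028,"dz":0.101,"wx":0,"wy":0.888,"wz":0.005},
    {"dx":0.154,"dy":0.028,"dz":0.101,"wx":0,"wy":0.888,"wz":0.005},
    {"dx":0.154,"dy":0.028,"dz":0.101,"wx":0,"wy":0.888,"wz":0.005},
  ],
)

```text
clock: 10.1
tool_pos: [0.4629, -0.117, 0.3251]
eef_rot: [0.096, -0.7, 0.701, -0.095]
contact_force: [-0.6, 1.3, -0.3]
opening: 0.2
```

Request:
arm_command(
  deltas=[
    {"dx":0,"dy":0,"dz":0,"wx":0,"wy":0,"wz":0},
    {"dx":0,"dy":0,"dz":0,"wx":0,"wy":0,"wz":0},
    {"dx":0,"dy":0,"dz":0,"wx":0,"wy":0,"wz":0},
    {"dx":0,"dy":0,"dz":0,"wx":0,"wy":0,"wz":0},
    {"dx":0,"dy":0,"dz":0,"wx":0,"wy":0,"wz":0},
  ],
)

```text
clock: 10.6
tool_pos: [0.4645, -0.1104, 0.3266]
eef_rot: [-0.101, 0.701, -0.699, 0.102]
contact_force: [-0.2, 0.1, -0.7]
opening: 0.197
```

```bash
python3 -c "
from mv import *
rows([tip(.462,-.1137,.145,-74)])
snap('scene','s7',(180,100,280,200),6)"
```

```text
t 10.6 tip [ 0.4647 -0.11    0.1606] zaxis [ 0.284 -0.959 -0.002] F [-0.2  0.1 -0.7] open 0.197
[0.0034, 0.0156, 0.0025] [0.002, 0.012, -0.002]
```

View pics/s7.png

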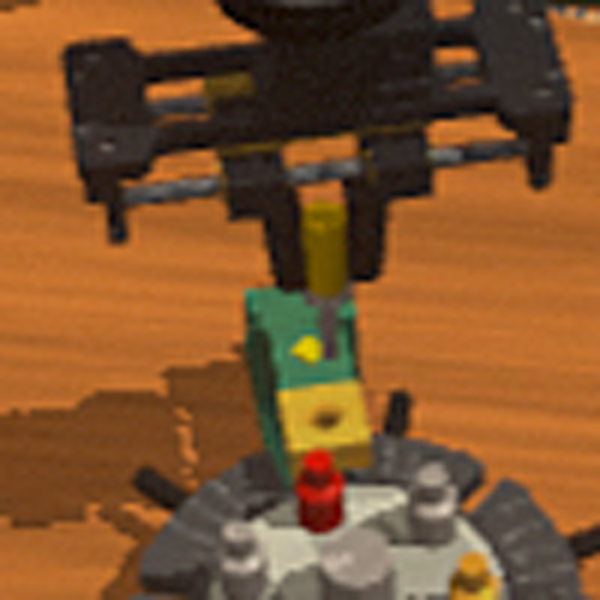

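```bash
python3 -c "
from mv import *
P=lambda x,y:((x+.5)/6-.5+180,(y+.5)/6-.5+100)
print('pintip',back('scene',P(333,357),.108)); print('knobtop',back('scene',P(323,207),.194))
print('bush',back('scene',P(328,417),.064))
for z in(.194,.108,.064): print((proj('scene',[.4647,-.110,z])-[180,100])*6)
snap('top','t7',(240,200,320,280),7)
rows([tip(.462,-.1137,.145,-74)])
"
```

```text
pintip [ 0.46634329 -0.10866091  0.108     ]
knobtop [ 0.46252521 -0.11059875  0.194     ]
bush [ 0.46320082 -0.11266385  0.064     ]
[321.23665079 208.48404746]
[327.91589912 351.36582158]
[331.01227563 417.60318047]
t 10.7 tip [ 0.4647 -0.1103  0.1607] zaxis [ 0.284 -0.959 -0.002] F [-0.5 -0.6 -0.7] open 0.199
[0.0033, 0.0156, 0.0022] [0.002, 0.01, -0.002]
```

View pics/t7.png

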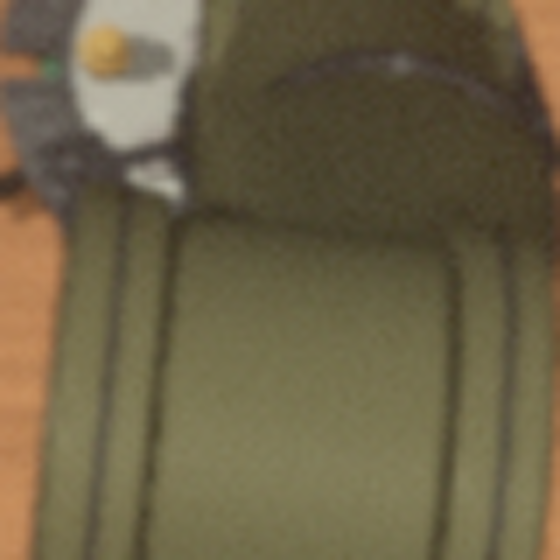

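Request:
arm_command(
  deltas=[
    {"dx":0.0034,"dy":0.01,"dz":0.0025,"wx":0,"wy":0.01,"wz":0},
    {"dx":0.0034,"dy":0.02,"dz":0.0025,"wx":0,"wy":0.01,"wz":0},
    {"dx":0.0034,"dy":0.03,"dz":0.0025,"wx":0,"wy":0.01,"wz":0},
    {"dx":0.0034,"dy":0.036,"dz":0.0025,"wx":0,"wy":0.01,"wz":0},
    {"dx":0.0034,"dy":0.036,"dz":0.0025,"wx":0,"wy":0.01,"wz":0},
  ],
)

```text
clock: 11.2
tool_pos: [0.4617, -0.1141, 0.2896]
eef_rot: [-0.098, 0.701, -0.699, 0.098]
contact_force: [-0.4, -0.0, -0.0]
opening: 0.198
```

```bash
python3 -c "
from mv import *
snap('scene','s8',(200,120,270,190),8)
rows([tip(.4617,-.1139,.123,-74)])
"
```

```text
t 11.25 tip [ 0.4619 -0.1138  0.1241] zaxis [ 0.275 -0.961 -0.002] F [-0.3 -0.4  0. ] open 0.195
[0.0001, 0.0011, -0.0003] [0.003, -0.0, -0.001]
```

View pics/s8.png

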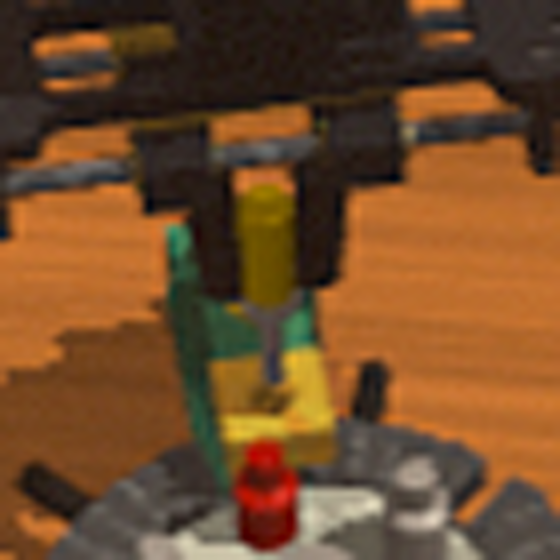

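Request:
arm_command(
  deltas=[
    {"dx":0.0002,"dy":0.003,"dz":0,"wx":0,"wy":0,"wz":0},
    {"dx":0.0002,"dy":0.006,"dz":0,"wx":0,"wy":0,"wz":0},
    {"dx":0.0002,"dy":0.009,"dz":0,"wx":0,"wy":0,"wz":0},
    {"dx":0.0002,"dy":0.012,"dz":0,"wx":0,"wy":0,"wz":0},
    {"dx":0.0002,"dy":0.012,"dz":0,"wx":0,"wy":0,"wz":0},
  ],
)

```text
clock: 11.75
tool_pos: [0.4616, -0.1143, 0.2782]
eef_rot: [-0.098, 0.701, -0.7, 0.099]
contact_force: [0.2, 0.6, -0.3]
opening: 0.199
```

```bash
python3 -c "
from mv import *
snap('scene','s9',(200,120,270,190),8)
rows([tip(.4617,-.1139,.123,-74)])
"
```

```text
t 11.8 tip [ 0.4618 -0.114   0.1124] zaxis [ 0.275 -0.961 -0.002] F [-0.6  0.  -0.5] open 0.193
[-0.0001, -0.0106, -0.0004] [0.002, -0.001, -0.002]
```

View pics/s9.png

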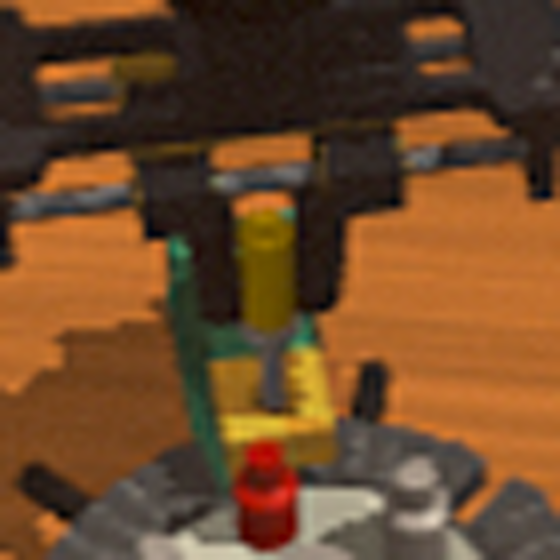

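Request:
arm_command(
  deltas=[
    {"dx":0,"dy":0.003,"dz":0,"wx":0,"wy":0,"wz":0},
    {"dx":0,"dy":0.006,"dz":0,"wx":0,"wy":0,"wz":0},
    {"dx":0,"dy":0.009,"dz":0,"wx":0,"wy":0,"wz":0},
    {"dx":0,"dy":0.011,"dz":0,"wx":0,"wy":0,"wz":0},
    {"dx":0,"dy":0.011,"dz":0,"wx":0,"wy":0,"wz":0},
  ],
)

```text
clock: 12.3
tool_pos: [0.4617, -0.1143, 0.2672]
eef_rot: [-0.098, 0.701, -0.7, 0.099]
contact_force: [0.3, 0.9, -0.9]
opening: 0.193
```

Request:
arm_command(
  deltas=[
    {"dx":0,"dy":0.003,"dz":0,"wx":0,"wy":0,"wz":0},
    {"dx":0,"dy":0.006,"dz":0,"wx":0,"wy":0,"wz":0},
    {"dx":0,"dy":0.009,"dz":0,"wx":0,"wy":0,"wz":0},
    {"dx":0,"dy":0.011,"dz":0,"wx":0,"wy":0,"wz":0},
    {"dx":0,"dy":0.011,"dz":0,"wx":0,"wy":0,"wz":0},
  ],
)

```text
clock: 12.8
tool_pos: [0.4617, -0.1143, 0.2562]
eef_rot: [-0.098, 0.701, -0.7, 0.099]
contact_force: [-0.7, 0.1, -1.5]
opening: 0.193
```

```bash
python3 -c "
from mv import *
snap('scene','s10',(200,120,270,190),8)
rows([tip(.4617,-.1139,.0888,-74)])
"
```

```text
t 12.85 tip [ 0.4619 -0.1139  0.0904] zaxis [ 0.275 -0.961 -0.002] F [-0.4  0.3 -0.9] open 0.195
[-0.0, 0.0016, -0.0003] [0.002, -0.001, -0.002]
```

View pics/s10.png

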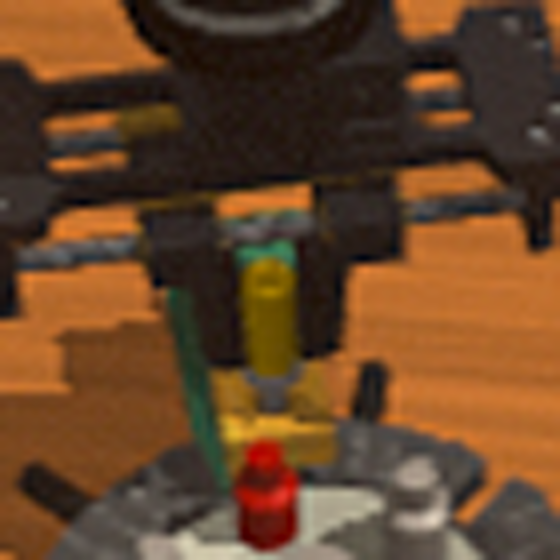

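Request:
arm_command(
  deltas=[
    {"dx":0,"dy":0.001,"dz":0,"wx":0,"wy":0,"wz":0},
    {"dx":0,"dy":0.002,"dz":0,"wx":0,"wy":0,"wz":0},
    {"dx":0,"dy":0.0025,"dz":0,"wx":0,"wy":0,"wz":0},
    {"dx":0,"dy":0.0025,"dz":0,"wx":0,"wy":0,"wz":0},
    {"dx":0,"dy":0.0025,"dz":0,"wx":0,"wy":0,"wz":0},
  ],
)

```text
clock: 13.35
tool_pos: [0.4618, -0.1143, 0.254]
eef_rot: [-0.098, 0.701, -0.7, 0.099]
contact_force: [0.0, -1.3, -1.5]
opening: 0.196
```

Request:
arm_command(
  deltas=[
    {"dx":0,"dy":0,"dz":0,"wx":0,"wy":0,"wz":0},
    {"dx":0,"dy":0,"dz":0,"wx":0,"wy":0,"wz":0},
    {"dx":0,"dy":0,"dz":0,"wx":0,"wy":0,"wz":0},
    {"dx":0,"dy":0,"dz":0,"wx":0,"wy":0,"wz":0},
    {"dx":0,"dy":0,"dz":0,"wx":0,"wy":0,"wz":0},
  ],
  claw=0,
)

```text
clock: 13.85
tool_pos: [0.4618, -0.1143, 0.2541]
eef_rot: [-0.098, 0.701, -0.7, 0.099]
contact_force: [-0.2, -1.0, 0.2]
opening: 0.503
```

```bash
python3 -c "
from mv import *
snap('scene','s11',(200,120,270,190),8)
rows([tip(.4617,-.1139,.0888,-74)])
"
```

```text
t 13.9 tip [ 0.462  -0.1139  0.0881] zaxis [ 0.275 -0.961 -0.002] F [ 0.8 -0.1 -0.5] open 0.496
[-0.0, -0.0007, -0.0004] [0.002, -0.001, -0.002]
```

View pics/s11.png

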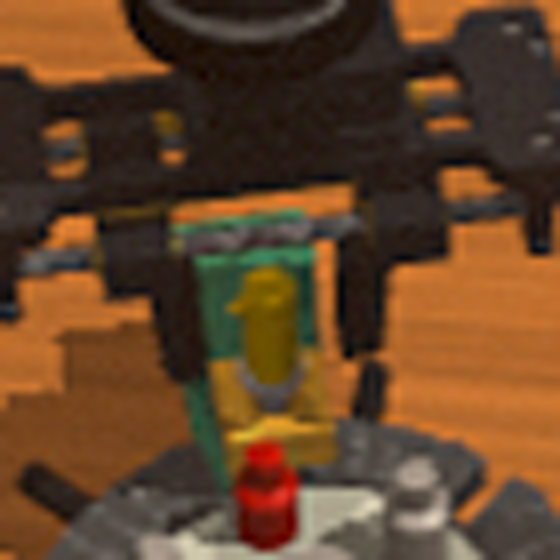

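Request:
arm_command(
  deltas=[
    {"dx":0,"dy":-0.03,"dz":0,"wx":0,"wy":0,"wz":0},
    {"dx":0,"dy":-0.07,"dz":0,"wx":0,"wy":0,"wz":0},
    {"dx":0,"dy":-0.11,"dz":0,"wx":0,"wy":0,"wz":0},
    {"dx":0,"dy":-0.11,"dz":0,"wx":0,"wy":0,"wz":0},
    {"dx":0,"dy":-0.11,"dz":0,"wx":0,"wy":0,"wz":0},
  ],
)

```text
clock: 14.4
tool_pos: [0.4616, -0.1145, 0.3646]
eef_rot: [-0.097, 0.701, -0.7, 0.099]
contact_force: [-0.5, 0.8, 0.3]
opening: 0.497
```

```bash
python3 -c "
from mv import *
rows([arc(22,z=.17),arc(22,z=.1)])
"
```

```text
t 14.4 tip [ 0.4621 -0.1142  0.1986] zaxis [ 0.275 -0.961 -0.001] F [-0.5  0.8  0.3] open 0.497
[-0.2022, 0.0293, -0.0136] [0.001, -0.134, -0.004]
[-0.202, 0.0993, -0.0136] [0.001, -0.134, -0.004]
```

Request:
arm_command(
  deltas=[
    {"dx":-0.05,"dy":0,"dz":-0.003,"wx":0,"wy":-0.13,"wz":0},
    {"dx":-0.1,"dy":0,"dz":-0.007,"wx":0,"wy":-0.13,"wz":0},
    {"dx":-0.15,"dy":0,"dz":-0.01,"wx":0,"wy":-0.13,"wz":0},
    {"dx":-0.19,"dy":0.02,"dz":-0.0136,"wx":0,"wy":-0.13,"wz":0},
    {"dx":-0.202,"dy":0.06,"dz":-0.0136,"wx":0,"wy":-0.13,"wz":0},
  ],
  claw=-1,
)

```text
clock: 14.9
tool_pos: [0.6566, -0.0424, 0.304]
eef_rot: [-0.131, 0.695, -0.693, 0.139]
contact_force: [-0.1, 0.6, -0.5]
opening: 0.071
```

Request:
arm_command(
  deltas=[
    {"dx":0,"dy":0,"dz":0,"wx":0,"wy":0,"wz":0},
    {"dx":0,"dy":0,"dz":0,"wx":0,"wy":0,"wz":0},
    {"dx":0,"dy":0,"dz":0,"wx":0,"wy":0,"wz":0},
    {"dx":0,"dy":0,"dz":0,"wx":0,"wy":0,"wz":0},
    {"dx":0,"dy":0,"dz":0,"wx":0,"wy":0,"wz":0},
  ],
)

```text
clock: 15.4
tool_pos: [0.6521, -0.0463, 0.306]
eef_rot: [-0.132, 0.695, -0.694, 0.135]
contact_force: [-0.8, 0.2, -1.2]
opening: 0.004
```

```bash
python3 -c "
from mv import *
rows([arc(22,z=.0165)])
snap('scene','s12',(180,130,300,240),6)
snap('top','t12',(215,165,330,275),5)
"
```

```text
t 15.4 tip [ 0.6527 -0.046   0.14  ] zaxis [ 0.371 -0.929 -0.001] F [-0.8  0.2 -1.2] open 0.004
[0.0, 0.1235, -0.0003] [0.001, -0.005, -0.005]
```

View pics/s12.png

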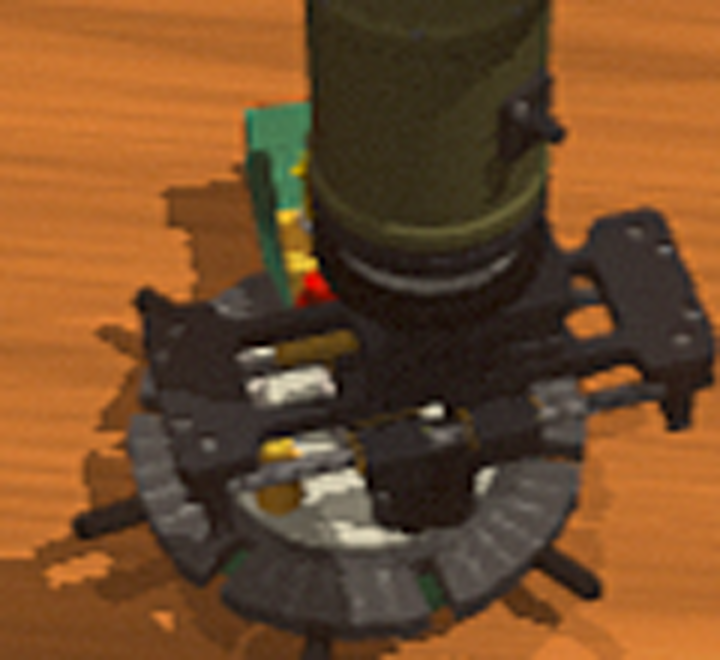

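View pics/t12.png

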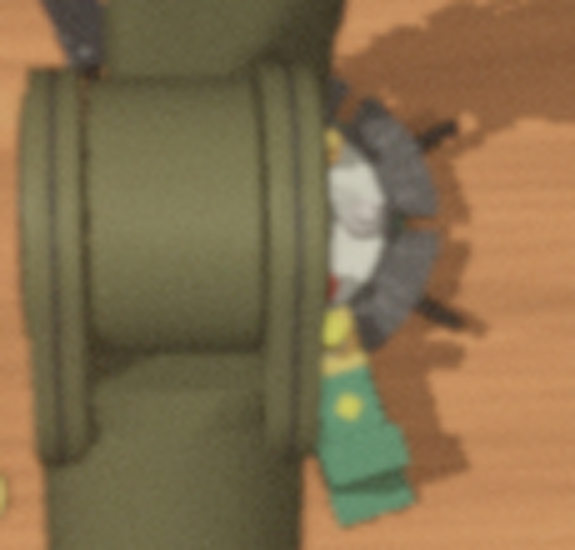

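Request:
arm_command(
  deltas=[
    {"dx":0,"dy":0.04,"dz":0,"wx":0,"wy":0,"wz":0},
    {"dx":0,"dy":0.08,"dz":0,"wx":0,"wy":0,"wz":0},
    {"dx":0,"dy":0.11,"dz":0,"wx":0,"wy":0,"wz":0},
    {"dx":0,"dy":0.123,"dz":0,"wx":0,"wy":0,"wz":0},
    {"dx":0,"dy":0.123,"dz":0,"wx":0,"wy":0,"wz":0},
  ],
)

```text
clock: 16.0
tool_pos: [0.6517, -0.0455, 0.1801]
eef_rot: [-0.134, 0.695, -0.693, 0.133]
contact_force: [0.4, -0.2, 0.0]
opening: 0.007
```

```bash
python3 nx.py 2
```

```text
phi 22.49 rad 0.1173 q [ 0.02  1.02 -0.04  1.6   0.06  0.52 -1.24]
t 16.0 tip [ 0.6514 -0.0451  0.0141] zaxis [ 0.372 -0.928 -0.003] F [ 0.4 -0.2  0. ] open 0.007
[-0.0005, -0.0019, 0.0037] [0.003, 0.029, 0.001]
[-0.0004, -0.0019, 0.0078] [0.003, 0.074, 0.001]
[-0.0001, -0.0019, 0.0119] [0.003, 0.118, 0.001]
[0.0004, -0.0019, 0.016] [0.003, 0.163, 0.001]
[0.001, -0.0019, 0.0201] [0.003, 0.207, 0.001]
```

Request:
arm_command(
  deltas=[
    {"dx":-0.0005,"dy":-0.0015,"dz":0.0037,"wx":0,"wy":0.029,"wz":0},
    {"dx":-0.0004,"dy":-0.0015,"dz":0.0078,"wx":0,"wy":0.074,"wz":0},
    {"dx":-0.0001,"dy":-0.0015,"dz":0.0119,"wx":0,"wy":0.118,"wz":0},
    {"dx":0.0004,"dy":-0.0015,"dz":0.016,"wx":0,"wy":0.163,"wz":0},
    {"dx":0.001,"dy":-0.0015,"dz":0.02,"wx":0,"wy":0.207,"wz":0},
  ],
)

```text
clock: 16.5
tool_pos: [0.6591, -0.065, 0.1835]
eef_rot: [-0.075, 0.704, -0.702, 0.077]
contact_force: [0.6, 0.7, -1.1]
opening: 0.004
```

```bash
python3 nx.py 1
```

```text
phi 12.25 rad 0.1192 q [ 0.03  1.03 -0.    1.57  0.    0.54 -1.33]
t 16.5 tip [ 0.6594 -0.0647  0.0175] zaxis [ 0.213 -0.977 -0.001] F [ 0.6  0.7 -1.1] open 0.004
[0.0008, 0.0015, 0.0018] [0.002, 0.023, -0.003]
[0.0008, 0.0015, 0.0039] [0.002, 0.046, -0.003]
[0.0009, 0.0015, 0.0059] [0.002, 0.068, -0.003]
[0.0011, 0.0015, 0.008] [0.002, 0.09, -0.003]
[0.0012, 0.0015, 0.0101] [0.002, 0.112, -0.003]
```

Request:
arm_command(
  deltas=[
    {"dx":0.0008,"dy":0.0005,"dz":0.002,"wx":0,"wy":0.023,"wz":0},
    {"dx":0.0008,"dy":0.0005,"dz":0.004,"wx":0,"wy":0.046,"wz":0},
    {"dx":0.0009,"dy":0.0005,"dz":0.006,"wx":0,"wy":0.068,"wz":0},
    {"dx":0.001,"dy":0.0005,"dz":0.008,"wx":0,"wy":0.09,"wz":0},
    {"dx":0.0012,"dy":0.0005,"dz":0.01,"wx":0,"wy":0.112,"wz":0},
  ],
)

```text
clock: 17.0
tool_pos: [0.6598, -0.0732, 0.1822]
eef_rot: [-0.045, 0.707, -0.704, 0.046]
contact_force: [0.2, 2.7, -0.2]
opening: 0.005
```

Request:
arm_command(
  deltas=[
    {"dx":0.0,"dy":0,"dz":0.002,"wx":0,"wy":0.023,"wz":0},
    {"dx":0.0001,"dy":0,"dz":0.004,"wx":0,"wy":0.046,"wz":0},
    {"dx":0.0002,"dy":0,"dz":0.006,"wx":0,"wy":0.068,"wz":0},
    {"dx":0.0003,"dy":0,"dz":0.008,"wx":0,"wy":0.09,"wz":0},
    {"dx":0.0005,"dy":0,"dz":0.01,"wx":0,"wy":0.112,"wz":0},
  ],
)

```text
clock: 17.5
tool_pos: [0.6606, -0.0845, 0.1823]
eef_rot: [-0.014, 0.708, -0.706, 0.015]
contact_force: [-0.4, 3.3, 0.1]
opening: 0.003
```

```bash
python3 nx.py 0.6;  python3 -c "
from mv import *
snap('scene','s13',(180,130,300,240),6)
snap('top','t13',(215,165,330,275),5)
"
```

```text
phi 2.83 rad 0.118 q [ 0.04  1.03  0.03  1.56 -0.06  0.55 -1.42]
t 17.5 tip [ 0.6608 -0.0842  0.0163] zaxis [ 0.041 -0.999 -0.002] F [-0.4  3.3  0.1] open 0.003
[-0.0002, 0.0003, 0.0009] [0.003, 0.002, -0.002]
[-0.0002, 0.0003, 0.0021] [0.003, 0.016, -0.002]
[-0.0002, 0.0003, 0.0033] [0.003, 0.029, -0.002]
[-0.0002, 0.0003, 0.0046] [0.003, 0.042, -0.002]
[-0.0001, 0.0003, 0.0058] [0.003, 0.056, -0.002]
```

View pics/t13.png

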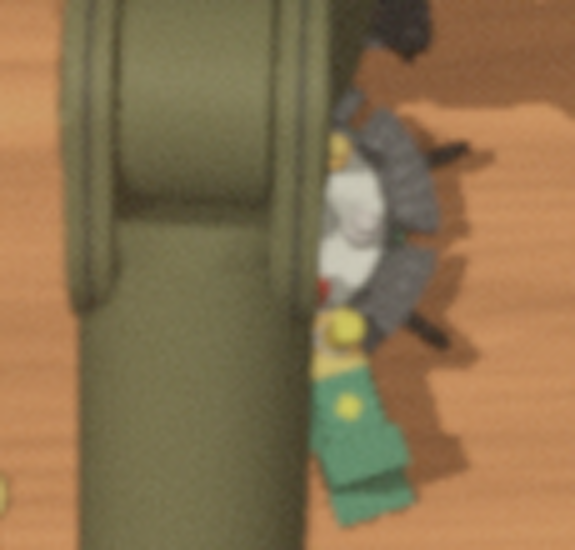

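View pics/s13.png

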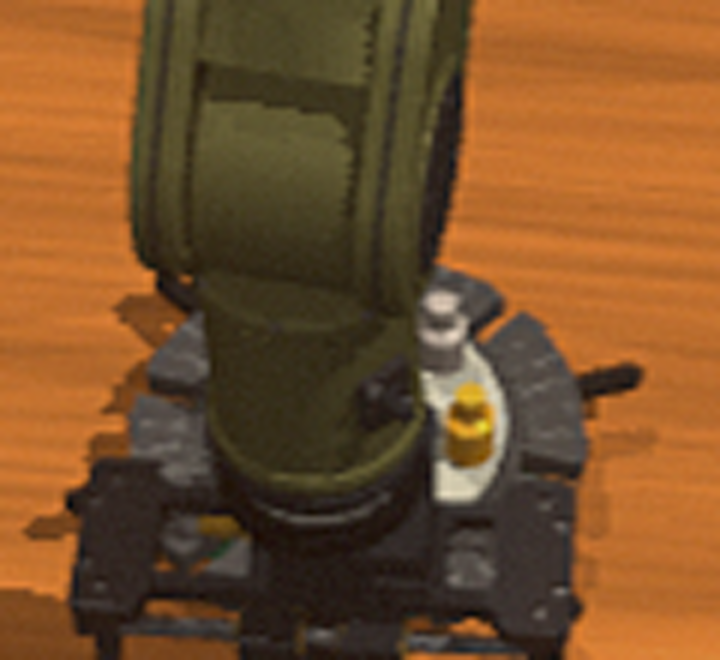

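Request:
arm_command(
  deltas=[
    {"dx":0,"dy":0,"dz":0.001,"wx":0,"wy":0.012,"wz":0},
    {"dx":0,"dy":0,"dz":0.002,"wx":0,"wy":0.024,"wz":0},
    {"dx":0,"dy":0,"dz":0.003,"wx":0,"wy":0.036,"wz":0},
    {"dx":0,"dy":0,"dz":0.004,"wx":0,"wy":0.046,"wz":0},
    {"dx":0,"dy":0,"dz":0.005,"wx":0,"wy":0.056,"wz":0},
  ],
)

```text
clock: 18.1
tool_pos: [0.6608, -0.0895, 0.1823]
eef_rot: [0.001, 0.708, -0.706, -0.0]
contact_force: [-0.4, 2.9, -0.6]
opening: 0.005
```

```bash
python3 nx.py 0.5;  python3 -c "
from mv import *
snap('top','t14',(255,205,315,265),9)
"
```

```text
phi 0.43 rad 0.118 q [ 0.04  1.03  0.04  1.56 -0.07  0.55 -1.44]
t 18.1 tip [ 0.661  -0.0891  0.0163] zaxis [-0.002 -1.    -0.002] F [-0.4  2.9 -0.6] open 0.005
[-0.0002, 0.0003, 0.0007] [0.003, -0.001, -0.001]
[-0.0002, 0.0003, 0.0017] [0.003, 0.01, -0.001]
[-0.0002, 0.0003, 0.0027] [0.003, 0.021, -0.001]
[-0.0002, 0.0003, 0.0038] [0.003, 0.032, -0.001]
[-0.0001, 0.0003, 0.0048] [0.003, 0.043, -0.001]
```

View pics/t14.png

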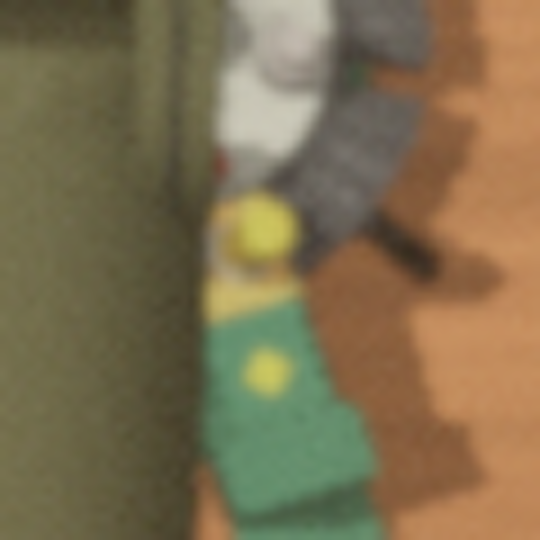

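Request:
arm_command(
  deltas=[
    {"dx":0,"dy":0,"dz":0.0007,"wx":0,"wy":0.007,"wz":0},
    {"dx":0,"dy":0,"dz":0.0014,"wx":0,"wy":0.014,"wz":0},
    {"dx":0,"dy":0,"dz":0.002,"wx":0,"wy":0.021,"wz":0},
    {"dx":0,"dy":0,"dz":0.0026,"wx":0,"wy":0.028,"wz":0},
    {"dx":0,"dy":0,"dz":0.0032,"wx":0,"wy":0.034,"wz":0},
  ],
)

```text
clock: 18.65
tool_pos: [0.6608, -0.0927, 0.1823]
eef_rot: [0.011, 0.708, -0.706, -0.01]
contact_force: [-0.4, 1.7, -1.2]
opening: 0.005
```

```bash
python3 nx.py 0.5
```

```text
phi -1.15 rad 0.118 q [ 0.05  1.03  0.05  1.56 -0.08  0.55 -1.46]
t 18.65 tip [ 0.661  -0.0924  0.0163] zaxis [-0.029 -1.    -0.002] F [-0.4  1.7 -1.2] open 0.005
[-0.0002, 0.0003, 0.0007] [0.003, -0.0, -0.001]
[-0.0002, 0.0003, 0.0017] [0.003, 0.011, -0.001]
[-0.0002, 0.0003, 0.0027] [0.003, 0.022, -0.001]
[-0.0001, 0.0003, 0.0038] [0.003, 0.033, -0.001]
[-0.0001, 0.0003, 0.0048] [0.003, 0.044, -0.001]
```

Request:
arm_command(
  deltas=[
    {"dx":0,"dy":0,"dz":0.0006,"wx":0,"wy":0.005,"wz":0},
    {"dx":0,"dy":0,"dz":0.0011,"wx":0,"wy":0.01,"wz":0},
    {"dx":0,"dy":0,"dz":0.0016,"wx":0,"wy":0.016,"wz":0},
    {"dx":0,"dy":0,"dz":0.002,"wx":0,"wy":0.02,"wz":0},
    {"dx":0,"dy":0,"dz":0.0024,"wx":0,"wy":0.025,"wz":0},
  ],
)

```text
clock: 19.15
tool_pos: [0.6607, -0.0951, 0.1823]
eef_rot: [0.017, 0.708, -0.706, -0.017]
contact_force: [-0.2, 2.5, -1.0]
opening: 0.003
```

```bash
python3 nx.py 0.5;  python3 -c "
from mv import *
snap('top','t15',(255,205,315,265),9)
"
```

```text
phi -2.32 rad 0.118 q [ 0.05  1.04  0.05  1.55 -0.09  0.55 -1.47]
t 19.15 tip [ 0.6609 -0.0948  0.0163] zaxis [-0.048 -0.999 -0.002] F [-0.2  2.5 -1. ] open 0.003
[-0.0002, 0.0003, 0.0007] [0.003, 0.001, -0.001]
[-0.0002, 0.0003, 0.0017] [0.003, 0.012, -0.001]
[-0.0001, 0.0003, 0.0027] [0.003, 0.023, -0.001]
[-0.0001, 0.0003, 0.0038] [0.003, 0.034, -0.001]
[-0.0001, 0.0003, 0.0048] [0.003, 0.045, -0.001]
```

View pics/t15.png

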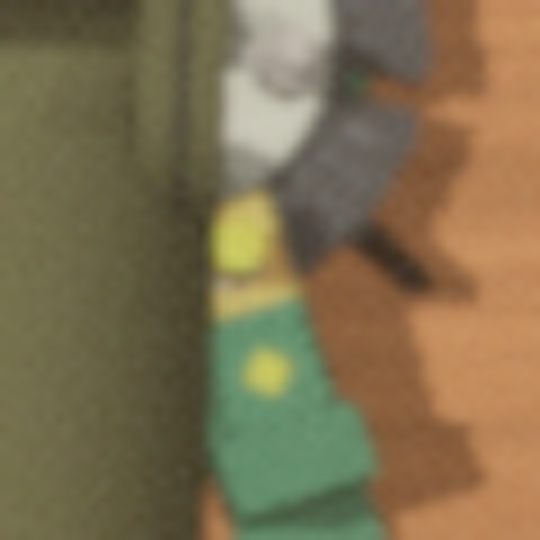

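```bash
python3 -c "
from mv import *
for z in(.104,.116): print((proj('top',[.4605,-.1145,z])-[255,205])*9)
"
```

```text
[227.54453994 238.41008485]
[229.54149626 233.50992816]
```

Request:
arm_command(
  deltas=[
    {"dx":0,"dy":0,"dz":-0.005,"wx":0,"wy":0,"wz":0},
    {"dx":0,"dy":0,"dz":-0.015,"wx":0,"wy":0,"wz":0},
    {"dx":0,"dy":-0.03,"dz":-0.02,"wx":0,"wy":0,"wz":0},
    {"dx":0,"dy":-0.08,"dz":-0.02,"wx":0,"wy":0,"wz":0},
    {"dx":0,"dy":-0.13,"dz":-0.02,"wx":0,"wy":0,"wz":0},
  ],
)

```text
clock: 19.7
tool_pos: [0.6613, -0.0746, 0.3133]
eef_rot: [0.017, 0.707, -0.706, -0.017]
contact_force: [1.4, -0.5, -0.2]
opening: 0.007
```

Request:
arm_command(
  deltas=[
    {"dx":0,"dy":0,"dz":-0.25,"wx":0,"wy":0,"wz":0},
    {"dx":0,"dy":0,"dz":-0.25,"wx":0,"wy":0,"wz":0},
    {"dx":0,"dy":0,"dz":-0.25,"wx":0,"wy":0,"wz":0},
    {"dx":0,"dy":0,"dz":-0.25,"wx":0,"wy":0,"wz":0},
    {"dx":0,"dy":0,"dz":-0.25,"wx":0,"wy":0,"wz":0},
  ],
)

```text
clock: 20.2
tool_pos: [0.6734, 0.1768, 0.3133]
eef_rot: [0.018, 0.707, -0.706, -0.016]
contact_force: [0.7, -0.4, -1.2]
opening: 0.006
```

```bash
python3 -c "
from mv import *
snap('scene','s16',(180,130,300,240),6)
snap('top','t16',(215,165,330,275),5)
from polar import *
sheet({'scene':'s16_full.png','top':'t16_full.png'},{'scene':(.544,-.0891),'top':(.5423,-.0913)},'pics/pol16.png')
rows([arc(10)])
"
```

```text
t 20.3 tip [0.6722 0.1881 0.1467] zaxis [-0.035 -0.999 -0.011] F [-0.9  0.8 -0.9] open 0.006
[0.0041, 0.1279, 0.2575] [0.014, -0.266, -0.003]
```

View pics/s16.png

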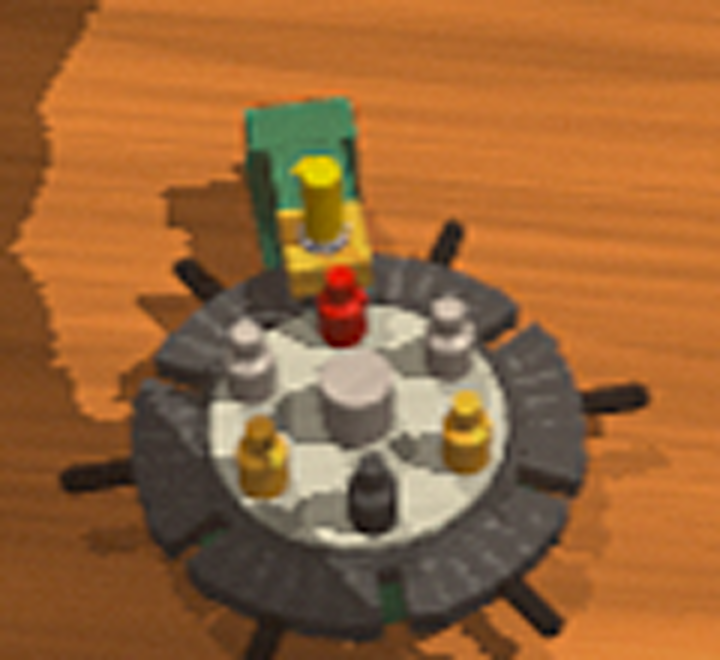

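View pics/t16.png

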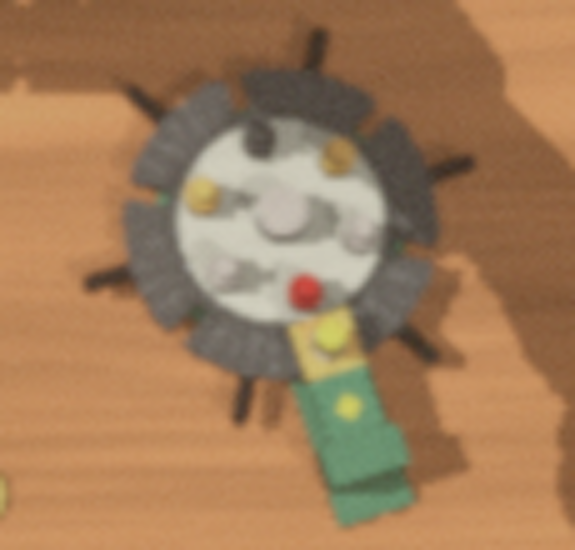

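View pics/pol16.png

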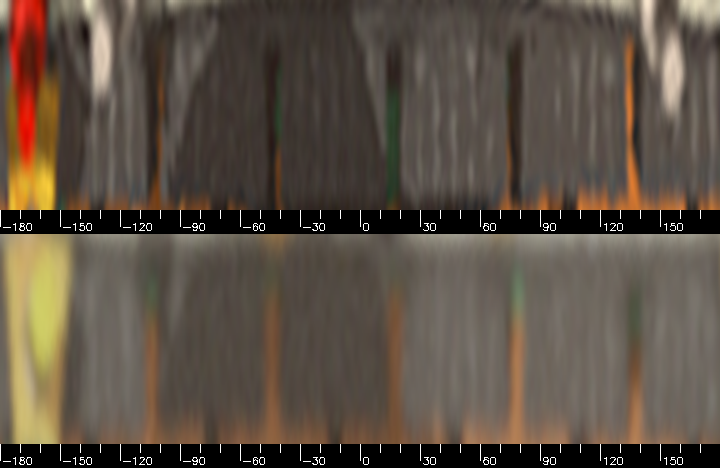

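```bash
python3 -c "
from mv import *
for z in(.108,.12,.068,.080,.064): print(z,(proj('scene',[.463,-.1127,z])-[180,130])*6,(proj('top',[.4603,-.1146,z])-[215,165])*5)
a=cv2.imread('pics/s16_full.png')[145:185,215:255];b=cv2.imread('pics/s11_full.png')[145:185,215:255]
a=cv2.resize(a,None,fx=9,fy=9,interpolation=cv2.INTER_CUBIC);b=cv2.resize(b,None,fx=9,fy=9,interpolation=cv2.INTER_CUBIC)
cv2.imwrite('pics/cmp.png',np.hstack([b,a]))
"
```

```text
0.108 [322.2063446  167.86876872] [326.96373216 331.88472446]
0.12 [321.27571753 149.0315168 ] [328.08135808 329.1492485 ]
0.068 [325.19169499 228.29662372] [323.37639578 340.66500796]
0.08 [324.31439716 210.53883344] [324.43093238 338.08394798]
0.064 [325.48075122 234.14754423] [323.02888106 341.51557713]
```

View pics/cmp.png

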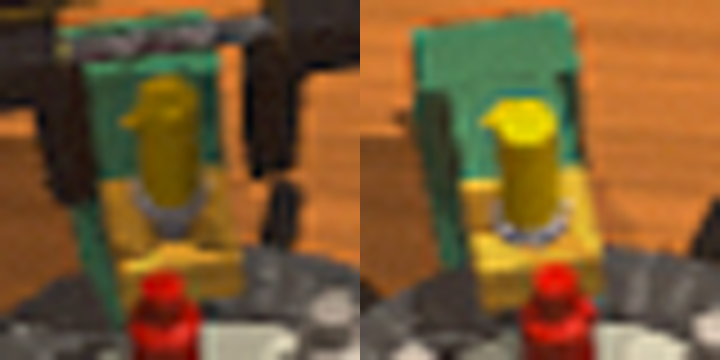

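```bash
python3 -c "
from mv import *
snap('scene','s17');snap('top','t17')
a=cv2.imread('pics/top0.png');b=cv2.imread('pics/t17_full.png')
s=r.get_state();print(s['clock'],s['qd'].round(3))
"
```

```text
20.4 [ 0.058 -0.009  0.055  0.022  0.012  0.002  0.004]
```

View pics/s17_full.png

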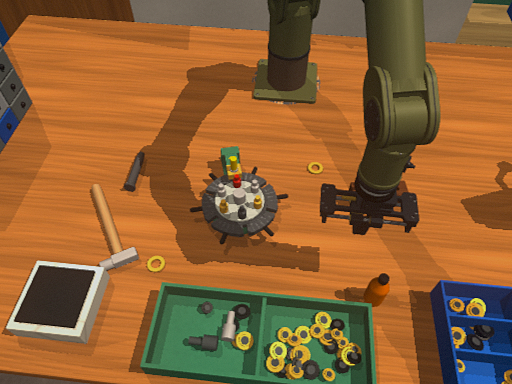

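```bash
python3 -c "
from plant import r
print(r.finish_job())"
```

```text
the job is handed in; nothing more can be done
None
```

The red die is locked at the bracket with the index pin fully home, and I handed the job in at about 20 s.

**What I did:** I pushed one peg about 98° clockwise, which left the red die's slot about 12° short of the bush. I then took the yellow-knobbed pin from the rack, lowered it into the bush with no insertion force showing, and let go with its tip on the disc. The last push was in steps of about 1 mm or less until the pin dropped. The force readings during pushing never went above about 5 N; they were taken only at the end of each half-second move.

**Last checks:**
- **Pin:** in the scene view the collar lies on the bush and the knob top is about 3.9 pixels lower than before. That matches the home height (108 mm), not the resting height (120 mm).
- **Carousel:** the red die stands behind the bush, and the measured slot angles fit the bush to within about 1°.
- **Surroundings:** the gripper is clear of everything. The punch, mallet, oil bottle and both eyelets look unmoved in the last scene picture.

**Limits:**
- I did not push again after the drop, so I saw no force rise to confirm that the table is stopped. The lock is inferred from how deep the pin sits.
- The gripper hid the rack in the last scene picture. The drift and setter were last seen standing in place just after I lifted the pin.
- The two cameras disagreed by about 2–3 mm, so I averaged them and checked the alignment by eye at the bush.

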